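# Load the creamer carrier and lock its hold-down bar

### The job

Top up the delivery carrier for the van: pull its lock pin, park it upright in the parking hole beside, and swing the yellow hold-down bar out of the way. Slide every creamer carton waiting on the bench down into the row, squeezing each in among the cartons already there so that they shuffle apart, until all of them, old and new, stand upright on the carrier's floor with their ridges across the row. Then swing the bar back over them until it is fully home and push the pin all the way down through the lock hole again, leaving the jar, the tin and the tape dispenser alone.

Things in the scene. Friction and masses are not known exactly. Their poses are not given: they have to be found in the camera images.
- carrier: fixed grey sheet-steel trough for one row of up to seven cartons (14 mm to spare). Origin: underside, mid-trough; y along the row, z up. Floor top at z 4; inside 350 long in y, 62 wide in x; long walls to z 34, end cheeks to 114. Cartons stand with ridge fins along x and slide easily (friction 0.3)
- bar (a joint): yellow hold-down bar on an upright hinge at the carrier's -y end, rad: 0 = fully home over the row, along +y, at its stop; grows as it swings out to the carrier's -x side, up to 1.75. Starts home. Stays where left (0.12 N m). 22 wide, 8 thick, underside at 120: 6 above the fins of seated cartons, so it cannot pass over one not fully down. Its far end enters a clevis at +y
- bar_hinge (a point): point on the bar's hinge axis (carrier x 0, y -196) at the height of the bar's top, 128
- bar_knob (a point): top centre (height 170) of the upright black hand knob on the bar: 20 diameter, 34 tall, on a stem 12 thick and 12 tall; 200 from the hinge axis
- pin: loose steel lock pin: shank 9 diameter, 38 long, tapered tip; flange 24 diameter x 4; red round grip 18 diameter x 28 above the flange; 70 g. Origin: on its axis at the underside of the flange, z up towards the grip. Starts in the lock hole
- lock_hole (a point): centre of the top edge (height 136) of the lock hole, 14 diameter, in the upper of the two 5 thick lugs of the clevis at the carrier's +y end (x 0, y 198); with the bar home, the 14 holes in the bar's eye and the lower lug lie straight below it
- park_hole (a point): centre of the top edge (height 136) of the pin's parking hole, 14 diameter, in the same upper lug, 48 from the lock hole towards the carrier's +x; free below. The pin hangs in it by its flange
- R1: gable-top carton, white, red foot band and ridge; body 54 deep x 48 wide, sides upright to 74, then 45-degree roof slopes to a ridge fin 8 thick, 54 long, free to grip from 94 to its top at 110; about 170 g. Origin: centre of underside; x along the fin, y across it (48 side), z up; in the row at the start, gaps beside it 20 to 40
- R2: gable-top carton, white, red foot band and ridge; body 54 deep x 48 wide, sides upright to 74, then 45-degree roof slopes to a ridge fin 8 thick, 54 long, free to grip from 94 to its top at 110; about 170 g. Origin: centre of underside; x along the fin, y across it (48 side), z up; in the row at the start, gaps beside it 20 to 40
- R3: gable-top carton, white, red foot band and ridge; body 54 deep x 48 wide, sides upright to 74, then 45-degree roof slopes to a ridge fin 8 thick, 54 long, free to grip from 94 to its top at 110; about 170 g. Origin: centre of underside; x along the fin, y across it (48 side), z up; in the row at the start, gaps beside it 20 to 40
- R4: gable-top carton, white, red foot band and ridge; body 54 deep x 48 wide, sides upright to 74, then 45-degree roof slopes to a ridge fin 8 thick, 54 long, free to grip from 94 to its top at 110; about 170 g. Origin: centre of underside; x along the fin, y across it (48 side), z up; in the row at the start, gaps beside it 20 to 40
- C1: gable-top carton, white, red foot band and ridge; body 54 deep x 48 wide, sides upright to 74, then 45-degree roof slopes to a ridge fin 8 thick, 54 long, free to grip from 94 to its top at 110; about 170 g. Origin: centre of underside; x along the fin, y across it (48 side), z up; waiting on the bench at the start (two or three of C1 to C3 are)
- C2: gable-top carton, white, red foot band and ridge; body 54 deep x 48 wide, sides upright to 74, then 45-degree roof slopes to a ridge fin 8 thick, 54 long, free to grip from 94 to its top at 110; about 170 g. Origin: centre of underside; x along the fin, y across it (48 side), z up; waiting on the bench at the start (two or three of C1 to C3 are)
- C3: gable-top carton, white, red foot band and ridge; body 54 deep x 48 wide, sides upright to 74, then 45-degree roof slopes to a ridge fin 8 thick, 54 long, free to grip from 94 to its top at 110; about 170 g. Origin: centre of underside; x along the fin, y across it (48 side), z up; waiting on the bench at the start (two or three of C1 to C3 are)
- jar: bystander: spread jar, 68 diameter, 95 tall, standing on the bench; origin centre of underside
- tin: bystander: food tin, 74 diameter, 82 tall, standing on the bench; origin centre of underside
- tape: bystander: tape dispenser, about 120 x 56 x 64, standing on the bench; origin centre of underside
Mind the look-alikes: they are no part of the job. What is shaped like the C3 but green or purple is not meant.

How it is judged:
On the way, in this order (a step that is already met when the one before it is completed fails the run):
1. the pin is out of the lock hole and stands in the parking hole, down on its flange (horizontal distance between pin and park_hole below 0.005 m and z of pin in the frame of carrier between 0.13 and 0.14 m and angle between pin's own z axis and vertical below 0.15 rad), for 0.2 s.
2. with the bar swung aside, every carton stands upright on the floor of the carrier's row (value of joint bar above 0.15 rad and z of C1 in the frame of carrier between 0 and 0.01 m and x of C1 in the frame of carrier between -0.015 and 0.015 m and y of C1 in the frame of carrier between -0.165 and 0.165 m and angle between each of C1, C2, C3, R1, R2, R3, R4's own z axis and vertical below 0.12 rad and z of C2 in the frame of carrier between 0 and 0.01 m and x of C2 in the frame of carrier between -0.015 and 0.015 m and y of C2 in the frame of carrier between -0.165 and 0.165 m and z of C3 in the frame of carrier between 0 and 0.01 m and x of C3 in the frame of carrier between -0.015 and 0.015 m and y of C3 in the frame of carrier between -0.165 and 0.165 m and z of R1 in the frame of carrier between 0 and 0.01 m and x of R1 in the frame of carrier between -0.015 and 0.015 m and y of R1 in the frame of carrier between -0.165 and 0.165 m and z of R2 in the frame of carrier between 0 and 0.01 m and x of R2 in the frame of carrier between -0.015 and 0.015 m and y of R2 in the frame of carrier between -0.165 and 0.165 m and z of R3 in the frame of carrier between 0 and 0.01 m and x of R3 in the frame of carrier between -0.015 and 0.015 m and y of R3 in the frame of carrier between -0.165 and 0.165 m and z of R4 in the frame of carrier between 0 and 0.01 m and x of R4 in the frame of carrier between -0.015 and 0.015 m and y of R4 in the frame of carrier between -0.165 and 0.165 m), for 0.2 s.
3. the bar is fully home over the cartons (value of joint bar below 0.03 rad), for 0.2 s.
4. the pin is all the way down in the lock hole, through lugs and bar (value of joint bar below 0.03 rad and horizontal distance between pin and lock_hole below 0.005 m and z of pin in the frame of carrier between 0.13 and 0.14 m and angle between pin's own z axis and vertical below 0.15 rad), for 0.2 s.
At the end, for the whole second after the job is handed in: All cartons present at rest in the trough: on its floor (6 mm), within 15 mm of the row's centre line, upright (0.12 rad), ridge across the row (0.35 rad); bar home (below 0.03 rad); pin upright (0.15 rad) in the lock hole, within 5 mm of its centre, flange within 4 mm of the lug (all of step 4 and z of C1 in the frame of carrier between 0 and 0.01 m and x of C1 in the frame of carrier between -0.015 and 0.015 m and y of C1 in the frame of carrier between -0.165 and 0.165 m and angle between each of C1, C2, C3, R1, R2, R3, R4's own z axis and vertical below 0.12 rad and z of C2 in the frame of carrier between 0 and 0.01 m and x of C2 in the frame of carrier between -0.015 and 0.015 m and y of C2 in the frame of carrier between -0.165 and 0.165 m and z of C3 in the frame of carrier between 0 and 0.01 m and x of C3 in the frame of carrier between -0.015 and 0.015 m and y of C3 in the frame of carrier between -0.165 and 0.165 m and z of R1 in the frame of carrier between 0 and 0.01 m and x of R1 in the frame of carrier between -0.015 and 0.015 m and y of R1 in the frame of carrier between -0.165 and 0.165 m and z of R2 in the frame of carrier between 0 and 0.01 m and x of R2 in the frame of carrier between -0.015 and 0.015 m and y of R2 in the frame of carrier between -0.165 and 0.165 m and z of R3 in the frame of carrier between 0 and 0.01 m and x of R3 in the frame of carrier between -0.015 and 0.015 m and y of R3 in the frame of carrier between -0.165 and 0.165 m and z of R4 in the frame of carrier between 0 and 0.01 m and x of R4 in the frame of carrier between -0.015 and 0.015 m and y of R4 in the frame of carrier between -0.165 and 0.165 m and linear speed of each of C1, C2, C3, R1, R2, R3, R4, pin below 0.02 m/s and angle between the x axis of each of C1, C2, C3, R1, R2, R3, R4 and the x axis of carrier, either way round below 0.35 rad); the robot touches nothing.
It fails at once if the jar is knocked over or shoved away (more than 40 mm) (distance of jar from where it was at the start of the episode above 0.04 m or angle between jar's own z axis and vertical above 0.5 rad).
It fails at once if the tin is knocked over or shoved away (more than 40 mm) (distance of tin from where it was at the start of the episode above 0.04 m or angle between tin's own z axis and vertical above 0.5 rad).
It fails at once if the tape dispenser is knocked over or shoved away (more than 40 mm) (distance of tape from where it was at the start of the episode above 0.04 m or angle between tape's own z axis and vertical above 0.5 rad).
Of C1, C2, C3 only 2 to 3 are there at a start; the rules pass over those that are not, and their reading is None.
At some moment in a run one of C1, C2, C3 may be knocked a few centimetres aside while the robot is not near it.
It also fails if it takes over 210 s, if anything falls off the work surface, if the arm or the gripper's body presses on something with over 40 N, if the wrist force passes 120 N, or if a joint passes its speed limit or range.

### The arm

A 7-joint arm with a two-finger parallel gripper is mounted at the origin on the work surface. World frame = base frame: x ahead of the robot, y to its left, z up, the work surface at z = 0. Lengths are in m, angles in rad, forces in N, time in s.
With the tool pointing down it reaches from about 0.4 to 0.85 m from the base axis. Payload 10.4 kg.
Tool frame: the origin (TCP) lies midway between the tips of the shut fingers; the grasp point (between the pads) lies 19 mm behind it (r.grasp_offset is the distance from the TCP to the grasp point, in m); x points along the fingers, y is the direction in which the jaws open and shut, and the axes are right-handed (so a half turn about x gives the same grasp; the last joint's range is limited). The gripper opens to 87 mm and grips with 3 to 60 N. Pads are 19 mm wide; open, the fingers measure 117 mm over their backs; the gripper's body (75 mm by 190 mm) begins 51 mm behind the grasp point.
Start: joints at [-1.301, 0.332, -0.065, 1.46, 0.022, 1.35, -0.088], TCP at [0.18, 0.598, 0.223] pointing down, gripper open.
Joint ranges: [-2.6, 2.6], [-0.5, 2.12], [-1.47, 1.34], [0.16, 2.42], [-1.27, 4.41], [0.06, 2.06], [-2.6, 2.6]. Speed limits (rad/s): [2.22, 2.22, 2.79, 2.79, 3.14, 3.14, 3.14].

### API

Orientations are given as a unit quaternion [x, y, z, w].
In Python, from bench import r, vision, close_job gives the robot as it stands. The module is installed in compiled form; this text tells all that it offers.
- The arm moves only by the shell command python3 -m pendant 'ROWS' [OPENING] [FORCE]. ROWS is text: rows parted by semicolons, each of 6 numbers parted by spaces: the shift along the tool's x, y, z in units of 0.25 m (1.0 is 0.25 m), then the turn, a rotation vector about the tool's x, y, z in units of 1.5 rad (1.0 is 1.5 rad). A call has 1 to 8 rows; each row is the pose to reach, as a shift and turn from the pose commanded when the call began, along the tool's axes at that moment; what a row does not reach only later rows make up. A row lasts 1/10 s, in which the tool goes at most 50 mm and 8.59 degrees, less where a joint would pass 70% of its speed; a pose out of reach is approached as far as the arm can. A call with a number of a shift or a turn outside -1 to 1 is refused whole. A call with a gripper value outside its range is refused whole. OPENING is the gripper command: -1 is shut, 1 is fully open, values between are in proportion, set as the call begins (- or left out, the last holds). The fingers move at their own pace and stop on an object; FORCE is the grip in N (left out, the last holds). Time passes only in rows, so rows that repeat a pose let the fingers close. It gives the time, the measured TCP pose, the force and the opening at its end, in the units of the state.
- r.read_state(): the state, without advancing time (a new reading comes with each control period).
- vision.camera(name): name is "scene" or "top" or "wrist"; returns (picture, depth): 420x560x3 uint8, blue, green, red; 420x560 float32, m along the optical axis (not along the pixel's ray), 0 where there is no reading.
- vision.get_calibration(name): a dict with "camera_matrix" (3x3 intrinsics, pixels), "rvec" (rotation vector, rad) and "tvec" (3), from world to camera coordinates, as OpenCV has them. Camera axes: x right, y down, z forward; pixel columns grow to the right and rows downward; lengths in m; the calibration is good to about 2 mm. The wrist camera is an equidistant fisheye: a pixel r from the principal point sees the ray r / f radians off the axis. A picture is of the moment at which its call begins: read the wrist's pose just before it. get_calibration takes no time and is no camera call; for the wrist camera it gives the pose at the moment of the call.
- close_job(): hands the job in, once; it reports no verdict.
The state is a dict: "time": time; "joint_positions": joint angles; "joint_vel": joint speeds; "joint_torque": joint torques, N m; "ee_pos": TCP position; "eef_rot": TCP orientation; "ft_force": force on the tool from outside, world axes, zero at the start; "torque": the same for the moment, N m; "width": finger opening in m.
Only numpy, scipy, OpenCV 4.12 (cv2) and the standard library are available. Lean on these libraries where they do the work, as an engineer would, in place of code of your own. Each camera call takes 0.05 s, during which the arm holds its last target. There are 200 camera calls.

## Working session

There is one attempt and no reset: what is moved stays moved. The work goes in short steps, Python scripts to look and compute and a shell command to move; the robot and the scene stay as the last step left them, time stands still between calls to the robot, and variables do not carry over. Pictures are saved under pics/ and viewed, about 12 in all and at most 16, crops included, and the job is handed in when it is done.

```bash
mkdir -p pics; cat > h.py <<'E'
from bench import r, vision, close_job
import numpy as np, cv2
from scipy.spatial.transform import Rotation as R
def cal(n):
    c=vision.get_calibration(n); return np.array(c["camera_matrix"]),R.from_rotvec(np.array(c["rvec"]).ravel()).as_matrix(),np.array(c["tvec"]).ravel()
def cloud(n):
    K,Rm,t=cal(n); im,d=vision.camera(n); v,u=np.mgrid[:420,:560]
    x=(u-K[0,2])/K[0,0]; y=(v-K[1,2])/K[1,1]
    if n=="wrist":
        rr=np.hypot(x,y)+1e-9; s=np.tan(np.minimum(rr,1.5))/rr; x=x*s; y=y*s
    P=np.stack([x*d,y*d,d],-1)
    W=(P-t)@Rm; W[d==0]=np.nan
    return im,d,W
def plan(pos,yaw=None):
    """rows for target TCP pos; tool axis down; yaw=angle of tool y axis in world (mod pi)"""
    s=r.read_state(); p=np.array(s["ee_pos"]); Q=R.from_quat(s["eef_rot"]); M=Q.as_matrix()
    sh=M.T@(np.array(pos)-p)/0.25
    if yaw is None: yaw=np.arctan2(M[1,1],M[0,1])
    best=None
    for k in (0,np.pi):
        a=yaw+k; yv=np.array([np.cos(a),np.sin(a),0]); xv=np.array([0,0,-1.]); T=np.stack([xv,yv,np.cross(xv,yv)],1)
        rv=R.from_matrix(M.T@T).as_rotvec()
        if best is None or np.linalg.norm(rv)<np.linalg.norm(best): best=rv
    print("rows",np.round(sh,3),np.round(best/1.5,3),"dist mm",round(np.linalg.norm(sh)*250),"deg",round(np.degrees(np.linalg.norm(best)),1))
def st():
    s=r.read_state(); M=R.from_quat(s["eef_rot"]).as_matrix()
    print("t",round(s["time"],2),"p",np.round(s["ee_pos"],4),"F",np.round(s["ft_force"],1),"w",round(s["width"],4),"\n",np.round(M,3).tolist(),np.round(s["joint_positions"],2))
E
python3 - <<'E'
from h import *
st()
for n in("top","scene"):
    im,d,W=cloud(n); cv2.imwrite(f"pics/{n}0.png",im); np.save(f"{n}0.npy",W)
    K,Rm,t=cal(n); print(n,K[0,0],-Rm.T@t, Rm.tolist())
E
```

```text
t 0.0 p [0.1803 0.598  0.2217] F [-0.1 -0.8 -0.7] w 0.0871 
 [[-0.0, 0.289, 0.957], [-0.001, 0.957, -0.289], [-1.0, -0.001, 0.0]] [-1.3   0.33 -0.06  1.46  0.02  1.35 -0.09]
top 417.4766413192305 [ 4.45922205e-01 -3.56344534e-04  1.40580259e+00] [[-0.015181625860289935, -0.9998262169200528, 0.010819158727634406], [-0.9953970152077277, 0.014088579744596643, -0.09479606551079388], [0.09462716497805881, -0.012208516704158331, -0.9954379195952401]]
scene 455.76099436768027 [ 1.3623461  -0.33061729  0.89647634] [[0.3427670165309732, 0.9392331886328704, 0.0187560589940039], [0.6301929852622958, -0.21508648085598187, -0.7460526838495961], [-0.6966832664164194, 0.2675421894272384, -0.6656227183411247]]
```

View pics/top0.png

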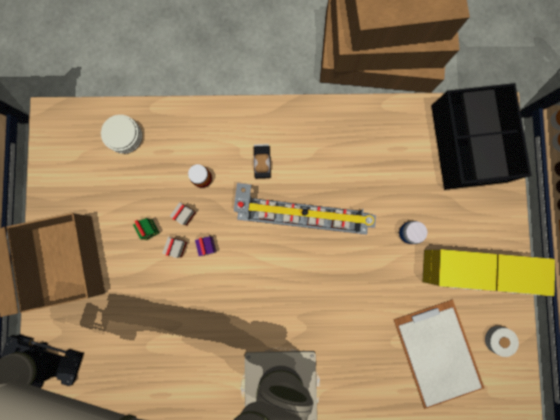

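View pics/scene0.png

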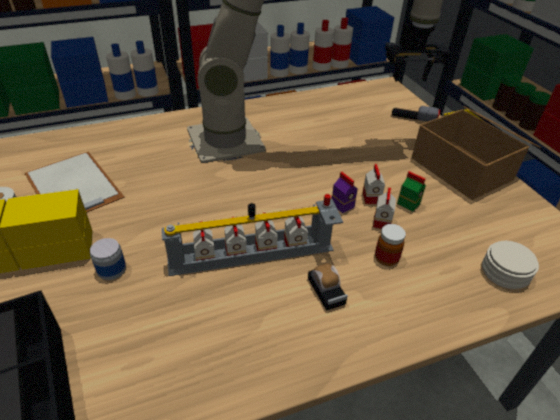

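The top view shows the carrier with the yellow bar from the hinge (370,220) to the clevis (243,203), with the pin near (241,203). Two red cartons wait at (182,213) and (176,246). The green (146,228) and purple (206,245) ones are decoys, and the jar, tape and tin sit near (200,175), (262,160) and (413,232).

```bash
python3 - <<'E'
from h import *
for n in("top","scene"):
    im=cv2.imread(f"pics/{n}0.png"); W=np.load(f"{n}0.npy"); hsv=cv2.cvtColor(im,cv2.COLOR_BGR2HSV)
    H,S,V=[hsv[...,i].astype(int) for i in range(3)]
    z=W[...,2]; x=W[...,0]; y=W[...,1]
    yel=(H>20)&(H<34)&(S>150)&(z>.11)&(z<.145)&(np.abs(y)<.35)&(x>.4)&(x<.75)
    P=W[yel]; c=P.mean(0); w,v=np.linalg.eigh(np.cov(P[:,:2].T)); a=v[:,1]*np.sign(v[1,1]); s=(P[:,:2]-c[:2])@a
    print(n,"bar c",c,"dir",a,"ang",np.degrees(np.arctan2(a[1],a[0])),s.min(),s.max(),len(P))
    blk=(V<60)&(z>.14)&(z<.19)&(np.hypot(x-c[0],y-c[1])<.08); print("knob",W[blk].mean(0),blk.sum())
    top=blk&(z>.163); print("knobtop",W[top].mean(0),top.sum())
    red=((H<8)|(H>172))&(S>130)&(V>70)&(x>.3)&(x<.8)&(y>-.3)&(y<.6)&(z>.02)
    m,l,sx,ct=cv2.connectedComponentsWithStats(red.astype(np.uint8))
    for i in range(1,m):
        if sx[i,4]>6:
            q=W[l==i]; print("red",ct[i].round(),sx[i,4],q.mean(0).round(3),"top",np.median(q[q[:,2]>q[:,2].max()-.012],0).round(3))
    for nm,uv in dict(jar=(200,173),tape=(262,160),tin=(413,231)).items() if n=="top" else []:
        print(nm,W[uv[1],uv[0]].round(3))
im=cv2.imread("pics/top0.png"); cv2.imwrite("pics/crop0.png",cv2.resize(im[140:270,120:390],None,fx=2.95,fy=2.95,interpolation=cv2.INTER_CUBIC))
E
```

```text
top bar c [ 0.55712736 -0.09354338  0.12849992] dir [0.12959213 0.99156739] ang 82.5539763570601 -0.1891629095746845 0.18164376969895585 721
knob [ 0.55954255 -0.08190176  0.17067394] 18
knobtop [ 0.55954255 -0.08190176  0.17067394] 18
red [267. 202.] 9 [0.595 0.03  0.113] top [0.594 0.031 0.114]
red [240. 204.] 22 [0.583 0.109 0.168] top [0.583 0.109 0.168]
red [178. 212.] 47 [0.568 0.308 0.107] top [0.568 0.308 0.11 ]
red [344. 211.] 9 [ 0.566 -0.213  0.096] top [ 0.563 -0.21   0.116]
red [266. 214.] 8 [0.555 0.036 0.116] top [0.555 0.036 0.115]
red [291. 218.] 10 [ 0.543 -0.044  0.115] top [ 0.543 -0.043  0.115]
red [317. 221.] 11 [ 0.534 -0.123  0.114] top [ 0.533 -0.123  0.117]
red [140. 228.] 50 [0.521 0.426 0.109] top [0.523 0.428 0.11 ]
red [343. 224.] 11 [ 0.523 -0.203  0.113] top [ 0.523 -0.204  0.114]
red [169. 247.] 48 [0.46  0.333 0.109] top [0.459 0.334 0.11 ]
red [202. 246.] 50 [0.462 0.233 0.11 ] top [0.461 0.233 0.111]
jar [0.693 0.243 0.093]
tape [0.739 0.047 0.063]
tin [ 0.499 -0.432  0.083]
scene bar c [ 0.55963659 -0.10203702  0.12714525] dir [0.12507543 0.99214724] ang 82.81488809909614 -0.19236933904826864 0.19469024555686584 1115
knob [ 0.56549813 -0.08175179  0.15894311] 77
knobtop [ 0.56439171 -0.08134189  0.16845245] 33
red [377. 170.] 45 [0.464 0.334 0.109] top [0.465 0.333 0.11 ]
red [416. 176.] 58 [0.525 0.43  0.109] top [0.524 0.429 0.109]
red [347. 177.] 55 [0.466 0.236 0.108] top [0.468 0.236 0.11 ]
red [388. 195.] 40 [0.573 0.308 0.108] top [0.573 0.308 0.11 ]
red [327. 197.] 34 [0.579 0.116 0.158] top [0.588 0.11  0.167]
red [298. 222.] 36 [0.596 0.033 0.111] top [0.597 0.033 0.113]
red [267. 226.] 33 [ 0.582 -0.046  0.109] top [ 0.584 -0.047  0.113]
red [235. 230.] 33 [ 0.571 -0.126  0.109] top [ 0.573 -0.127  0.114]
red [202. 235.] 30 [ 0.561 -0.207  0.109] top [ 0.564 -0.207  0.114]
```

View pics/crop0.png

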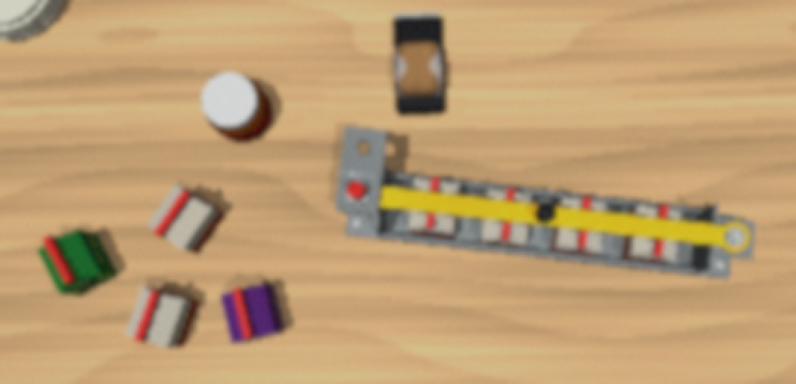

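```bash
python3 - <<'E'
from h import *
plan([.55,.11,.27],np.radians(82.7))
E
```

```text
rows [-0.191 -1.443  1.979] [-0.11  -0.     0.001] dist mm 614 deg 9.5
```

```bash
python3 -m pendant '-0.19 -0.72 0.99 -0.11 0 0;-0.19 -0.72 0.99 -0.11 0 0;-0.19 -0.72 0.99 -0.11 0 0;-0.19 -0.72 0.99 -0.11 0 0;-0.19 -0.72 0.99 -0.11 0 0;-0.19 -0.72 0.99 -0.11 0 0;-0.19 -0.72 0.99 -0.11 0 0;-0.19 -0.72 0.99 -0.11 0 0' 1 20; python3 - <<'E'
from h import *
plan([.55,.11,.27],np.radians(82.7))
E
```

```text
time: 0.9
ee_pos: [0.3667, 0.3531, 0.2703]
eef_rot: [0.047, 0.705, -0.046, 0.706]
ft_force: [-0.4, 1.3, -0.5]
width: 0.087
rows [ 0.001 -0.868  0.855] [-0.003  0.    -0.   ] dist mm 304 deg 0.3
```

```bash
python3 -m pendant '0 -0.868 0.855 0 0 0;0 -0.868 0.855 0 0 0;0 -0.868 0.855 0 0 0;0 -0.868 0.855 0 0 0;0 -0.868 0.855 0 0 0;0 -0.868 0.855 0 0 0;0 -0.868 0.855 0 0 0;0 -0.868 0.855 0 0 0'; python3 - <<'E'
from h import *
st()
im,d,W=cloud("wrist"); cv2.imwrite("pics/w1.png",im); np.save("w1.npy",W)
K,Rm,t=cal("wrist"); print(K,-Rm.T@t,Rm.round(3).tolist())
E
```

```text
time: 1.7
ee_pos: [0.5498, 0.1128, 0.2691]
eef_rot: [0.045, 0.706, -0.046, 0.705]
ft_force: [-0.3, 1.0, -0.8]
width: 0.0871
t 1.7 p [0.5498 0.1128 0.2691] F [-0.3  1.  -0.8] w 0.0871 
 [[-0.001, 0.128, 0.992], [-0.0, 0.992, -0.128], [-1.0, -0.001, -0.001]] [-0.62  0.17  0.38  1.58 -0.06  1.41  1.21]
[[325.1922621    0.         280.09510955]
 [  0.         325.1922621  214.17465806]
 [  0.           0.           1.        ]] [0.48163481 0.12315678 0.43141475] [[0.125, 0.992, 0.0], [0.961, -0.121, 0.248], [0.246, -0.031, -0.969]]
```

View pics/w1.png

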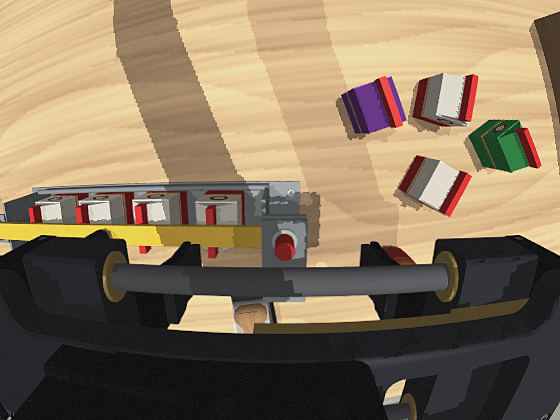

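The wrist view shows the pin at (285,240), four cartons in the row, and the two waiting red cartons at (445,100) and (433,185).

```bash
cat >> h.py <<'E'
def reds(im,W,zmin=.02,amin=20):
    hsv=cv2.cvtColor(im,cv2.COLOR_BGR2HSV); H,S,V=[hsv[...,i].astype(int) for i in range(3)]
    z=W[...,2]; red=((H<8)|(H>172))&(S>130)&(V>50)&(z>zmin)&(z<.4)&(W[...,0]>.25)
    m,l,sx,ct=cv2.connectedComponentsWithStats(red.astype(np.uint8))
    for i in range(1,m):
        if sx[i,4]>amin:
            q=W[l==i]; q=q[q[:,2]>np.percentile(q[:,2],95)-.006]
            if len(q)<4: continue
            (cx,cy),(a,b),_=cv2.minAreaRect((q[:,:2]*1000).astype(np.float32)); w,v=np.linalg.eigh(np.cov(q[:,:2].T)); A=v[:,1]
            print("red",ct[i].round(),sx[i,4],"mean",q.mean(0).round(4),"rect",round(cx,1),round(cy,1),"sz",round(a,1),round(b,1),"yaw",round(np.degrees(np.arctan2(A[1],A[0]))%180,1))
E
python3 - <<'E'
from h import *
im=cv2.imread("pics/w1.png"); W=np.load("w1.npy"); reds(im,W)
hsv=cv2.cvtColor(im,cv2.COLOR_BGR2HSV); z=W[...,2]
m=(hsv[...,0]>20)&(hsv[...,0]<34)&(hsv[...,1]>150)&(z>.12)&(z<.135)
P=W[m]; print(len(P),P.mean(0)); 
# lug plate z~.136 near pin
g=(np.abs(z-.136)<.004)&(hsv[...,1]<60)&(np.hypot(W[...,0]-.6,W[...,1]-.11)<.08); q=W[g]; print(len(q),cv2.minAreaRect((q[:,:2]*1000).astype(np.float32)),q[:,2].mean())
E
```

```text
red [468.  98.] 572 mean [0.4591 0.336  0.1093] rect 458.8 337.0 sz 10.0 54.3 yaw 161.2
red [389. 102.] 606 mean [0.4615 0.2367 0.1096] rect 461.2 237.3 sz 53.3 9.3 yaw 13.8
red [422.  98.] 123 mean [0.4536 0.3137 0.0269] rect 452.4 314.1 sz 8.5 54.4 yaw 162.8
red [529. 147.] 471 mean [0.5192 0.4289 0.109 ] rect 519.9 430.7 sz 54.4 10.4 yaw 27.9
red [413. 174.] 117 mean [0.5524 0.2921 0.0271] rect 553.6 291.5 sz 2.2 53.5 yaw 145.4
red [455. 193.] 580 mean [0.5662 0.3108 0.1093] rect 566.7 311.7 sz 10.3 53.6 yaw 144.9
red [176. 202.] 148 mean [ 0.5457 -0.0286  0.0333] rect 545.6 -28.6 sz 63.4 31.4 yaw 41.4
red [ 73. 195.] 66 mean [ 0.5179 -0.1889  0.0316] rect 515.8 -193.3 sz 38.6 6.9 yaw 73.3
red [124. 204.] 179 mean [ 0.5426 -0.1046  0.0304] rect 536.1 -108.6 sz 62.9 32.2 yaw 30.3
red [231. 200.] 128 mean [0.558  0.0499 0.031 ] rect 557.1 49.1 sz 61.7 29.6 yaw 47.1
red [141. 214.] 229 mean [ 0.5438 -0.0394  0.1134] rect 544.3 -40.2 sz 8.9 20.5 yaw 171.3
red [ 35. 214.] 187 mean [ 0.5237 -0.1997  0.1129] rect 523.8 -200.7 sz 9.7 19.2 yaw 168.7
red [ 82. 214.] 220 mean [ 0.534  -0.1199  0.113 ] rect 534.1 -120.7 sz 10.5 19.2 yaw 172.1
red [211. 215.] 188 mean [0.5559 0.0397 0.1135] rect 556.2 39.4 sz 8.5 16.9 yaw 170.9
red [284. 247.] 429 mean [0.582  0.1129 0.1675] rect 582.3 113.0 sz 16.1 16.4 yaw 162.7
red [144. 249.] 77 mean [ 0.5838 -0.0452  0.1135] rect 583.9 -45.5 sz 8.4 8.6 yaw 22.2
red [212. 252.] 98 mean [0.595  0.0342 0.1138] rect 594.9 34.1 sz 8.1 12.6 yaw 168.1
red [397. 254.] 165 mean [0.6555 0.2603 0.0571] rect 599.5 210.1 sz 188.6 17.4 yaw 41.3
4469 [ 0.56052661 -0.04447478  0.12763289]
1800 ((607.01025390625, 109.77487182617188), (43.623199462890625, 88.5667953491211), 82.64501190185547) 0.13607341777539342
```

```bash
python3 - <<'E'
from h import *
plan([.584,.112,.146],np.radians(82.7))
E
```

```text
rows [0.493 0.009 0.14 ] [ 0.001 -0.001  0.   ] dist mm 128 deg 0.1
```

```bash
python3 -m pendant '0 0.01 0.14 0 0 0;0.2 0.01 0.14 0 0 0;0.4 0.01 0.14 0 0 0;0.49 0.01 0.14 0 0 0;0.49 0.01 0.14 0 0 0' 1 20;python3 -m pendant '0 0 0 0 0 0;0 0 0 0 0 0;0 0 0 0 0 0;0 0 0 0 0 0;0 0 0 0 0 0;0 0 0 0 0 0;0 0 0 0 0 0;0 0 0 0 0 0' -1 25; python3 - <<'E'
from h import *
st()
E
```

```text
time: 2.25
ee_pos: [0.5816, 0.1129, 0.1436]
eef_rot: [0.043, 0.708, -0.044, 0.703]
ft_force: [-0.3, 0.1, 0.4]
width: 0.087
time: 3.05
ee_pos: [0.5848, 0.1102, 0.1475]
eef_rot: [0.045, 0.706, -0.045, 0.706]
ft_force: [0.1, 0.7, 0.7]
width: 0.0309
t 3.05 p [0.5848 0.1102 0.1475] F [0.1 0.7 0.7] w 0.0309 
 [[-0.0, 0.128, 0.992], [0.0, 0.992, -0.128], [-1.0, 0.0, -0.0]] [-0.57  0.33  0.38  1.66 -0.13  1.18  1.28]
```

```bash
python3 -m pendant '0 0 0 0 0 0;0 0 0 0 0 0;0 0 0 0 0 0;0 0 0 0 0 0;0 0 0 0 0 0' -1 25; python3 - <<'E'
from h import *
for i in range(3): st()
E
```

```text
time: 3.55
ee_pos: [0.5848, 0.1102, 0.1475]
eef_rot: [0.045, 0.706, -0.045, 0.706]
ft_force: [0.6, 0.4, -0.6]
width: 0.0177
t 3.55 p [0.5848 0.1102 0.1475] F [ 0.6  0.4 -0.6] w 0.0177 
 [[-0.0, 0.127, 0.992], [0.0, 0.992, -0.127], [-1.0, 0.0, -0.0]] [-0.57  0.33  0.38  1.66 -0.13  1.18  1.28]
t 3.55 p [0.5848 0.1102 0.1475] F [ 0.6  0.4 -0.6] w 0.0177 
 [[-0.0, 0.127, 0.992], [0.0, 0.992, -0.127], [-1.0, 0.0, -0.0]] [-0.57  0.33  0.38  1.66 -0.13  1.18  1.28]
t 3.55 p [0.5848 0.1102 0.1475] F [ 0.6  0.4 -0.6] w 0.0177 
 [[-0.0, 0.127, 0.992], [0.0, 0.992, -0.127], [-1.0, 0.0, -0.0]] [-0.57  0.33  0.38  1.66 -0.13  1.18  1.28]
```

```bash
python3 -m pendant '-0.08 0 0 0 0 0;-0.16 0 0 0 0 0;-0.22 0 0 0 0 0;-0.22 0 0 0 0 0;-0.22 0 0.1 0 0 0;-0.22 0 0.192 0 0 0;-0.22 0 0.192 0 0 0;-0.22 0 0.192 0 0 0' -1 25; python3 - <<'E'
from h import *
st()
im,d,W=cloud("wrist"); cv2.imwrite("pics/w2.png",cv2.resize(im[150:350,180:390],None,fx=2.8,fy=2.8)); cv2.imwrite("pics/w2f.png",im); np.save("w2.npy",W)
im,d,W=cloud("scene"); cv2.imwrite("pics/s2.png",im)
E
```

```text
time: 4.35
ee_pos: [0.6319, 0.1038, 0.2012]
eef_rot: [0.045, 0.706, -0.046, 0.705]
ft_force: [-0.4, -0.3, -0.7]
width: 0.0169
t 4.35 p [0.6319 0.1038 0.2012] F [-0.4 -0.3 -0.7] w 0.0169 
 [[-0.002, 0.128, 0.992], [-0.001, 0.992, -0.128], [-1.0, -0.001, -0.002]] [-0.53  0.39  0.4   1.47 -0.15  1.32  1.32]
```

View pics/w2.png

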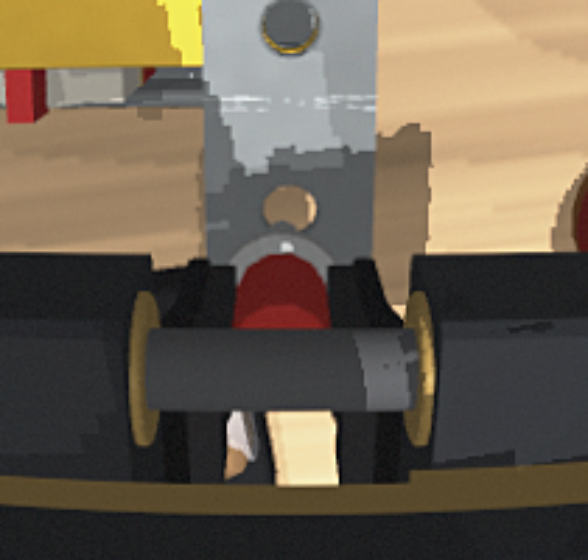

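The crop shows the empty lock hole at about (290,27) and the park hole at (290,208). The pin's flange front edge is at (285,235).

```bash
cat >> h.py <<'E'
def ray(n,u,v,z):
    K,Rm,t=cal(n); x=(u-K[0,2])/K[0,0]; y=(v-K[1,2])/K[1,1]
    if n=="wrist":
        rr=np.hypot(x,y)+1e-9; s=np.tan(rr)/rr; x*=s;y*=s
    C=-Rm.T@t; D=Rm.T@np.array([x,y,1]); return C+D*(z-C[2])/D[2]
E
python3 - <<'E'
from h import *
W=np.load("w2.npy"); ax=np.array([.992,-.127]); ay=np.array([.127,.992])
im=cv2.imread("pics/w2f.png")
# column profile through flange
for u in(281,283):
  print([(v,im[v,u].tolist(),round(float(W[v,u,2]),4)) for v in range(228,244)])
f=lambda p:(p[:2]@ax,p[:2]@ay,p)
a=f(ray("wrist",283.6,159.6,.136));b=f(ray("wrist",283.6,224.3,.136));c=f(ray("wrist",281.8,233.7,.1937));T=f(np.array(r.read_state()["ee_pos"]))
for k in(a,b,c,T):print(k)
E
```

```text
[(228, [89, 110, 130], -0.0002), (229, [82, 82, 80], 0.161), (230, [85, 84, 83], 0.1626), (231, [85, 85, 84], 0.1646), (232, [81, 81, 80], 0.1903), (233, [91, 93, 91], 0.1915), (234, [114, 115, 114], 0.1928), (235, [112, 114, 112], 0.1927), (236, [161, 161, 161], 0.1936), (237, [223, 223, 221], 0.1937), (238, [224, 224, 222], 0.1941), (239, [198, 199, 192], 0.1943), (240, [90, 91, 100], 0.1938), (241, [6, 13, 87], 0.1957), (242, [26, 24, 93], 0.198), (243, [29, 31, 94], 0.1997)]
[(228, [90, 117, 141], 0.0018), (229, [89, 108, 124], 0.0001), (230, [86, 84, 83], 0.1608), (231, [82, 80, 80], 0.1634), (232, [82, 81, 80], 0.1901), (233, [90, 91, 90], 0.1922), (234, [110, 111, 110], 0.194), (235, [112, 112, 113], 0.1927), (236, [142, 143, 143], 0.1933), (237, [196, 197, 196], 0.1925), (238, [221, 223, 220], 0.1932), (239, [189, 192, 189], 0.1925), (240, [68, 69, 92], 0.1945), (241, [16, 18, 91], 0.1964), (242, [24, 28, 92], 0.1973), (243, [24, 23, 93], 0.1999)]
(np.float64(0.5641429248648547), np.float64(0.18649508319190997), array([0.5832021, 0.1133351, 0.136    ]))
(np.float64(0.611254680140849), np.float64(0.18663753363172658), array([0.62994603, 0.10749434, 0.136     ]))
(np.float64(0.5999045584765363), np.float64(0.18500370344633832), array([0.61848143, 0.10731508, 0.1937    ]))
(np.float64(0.6133111918910861), np.float64(0.18361929290518939), array([0.63160245, 0.1042397 , 0.20191199]))
```

```bash
python3 -m pendant '0 0.006 0 0 0 0;0.05 0.006 0 0 0 0;0.1 0.006 0 0 0 0;0.14 0.006 0 0 0 0;0.17 0.006 0 0 0 0;0.19 0.006 0 0 0 0;0.21 0.006 0 0 0 0;0.21 0.006 0 0 0 0' -1 25;python3 -m pendant '0.008 0 0 0 0 0;0.008 0 0 0 0 0;0.008 0 0 0 0 0'; python3 - <<'E'
from h import *
st()
im,d,W=cloud("wrist"); cv2.imwrite("pics/w3f.png",im); reds(im[220:280],W[220:280],.14)
E
```

```text
time: 5.25
ee_pos: [0.6323, 0.1055, 0.1494]
eef_rot: [0.045, 0.706, -0.045, 0.705]
ft_force: [0.2, -0.1, -1.0]
width: 0.0174
time: 5.55
ee_pos: [0.6327, 0.1056, 0.1483]
eef_rot: [0.045, 0.706, -0.045, 0.706]
ft_force: [-0.7, -0.3, -0.1]
width: 0.0175
t 5.55 p [0.6327 0.1056 0.1483] F [-0.7 -0.3 -0.1] w 0.0175 
 [[0.0, 0.127, 0.992], [0.0, 0.992, -0.127], [-1.0, 0.0, 0.0]] [-0.53  0.43  0.39  1.53 -0.17  1.22  1.33]
red [280.  35.] 754 mean [0.624  0.1072 0.1679] rect 613.4 107.7 sz 16.5 28.7 yaw 85.0
```

```bash
python3 -m pendant '0 0 0 0 0 0;0 0 0 0 0 0;0 0 0 0 0 0;0 0 0 0 0 0' 0.2; python3 -m pendant '-0.1 0 0 0 0 0;-0.25 0 0 0 0 0;-0.4 0 0 0 0 0;-0.4 0 -0.15 0 0 0;-0.4 0 -0.3 0 0 0;-0.4 0 -0.3 0 0 0'; python3 - <<'E'
from h import *
st()
im,d,W=cloud("wrist"); cv2.imwrite("pics/w4.png",im); np.save("w4.npy",W); reds(im,W,.15)
im,d,W=cloud("scene"); cv2.imwrite("pics/s4.png",im); reds(im,W,.14)
im,d,W=cloud("top"); cv2.imwrite("pics/t4.png",im); reds(im,W,.14,8)
E
```

```text
time: 6.0
ee_pos: [0.6326, 0.1056, 0.1481]
eef_rot: [0.045, 0.706, -0.045, 0.706]
ft_force: [0.5, 0.3, 0.0]
width: 0.0414
time: 6.6
ee_pos: [0.5549, 0.1161, 0.2483]
eef_rot: [0.045, 0.706, -0.044, 0.705]
ft_force: [1.0, -0.0, -0.5]
width: 0.052
t 6.6 p [0.5549 0.1161 0.2483] F [ 1.  -0.  -0.5] w 0.052 
 [[-0.002, 0.126, 0.992], [0.002, 0.992, -0.126], [-1.0, 0.002, -0.002]] [-0.62  0.19  0.39  1.6  -0.08  1.37  1.22]
red [279. 305.] 326 mean [0.6293 0.1065 0.1674] rect 630.1 106.1 sz 16.0 16.6 yaw 172.7
red [332. 211.] 71 mean [0.6335 0.1045 0.1671] rect 633.4 104.5 sz 13.6 13.9 yaw 133.7
```

View pics/w4.png

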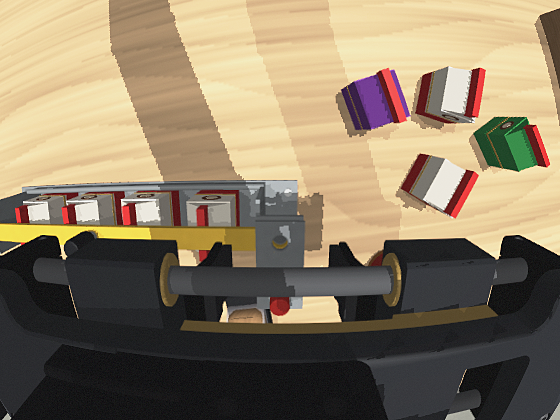

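The pin now stands in the park hole (279,305), with its top at z 0.167, so it is down on its flange. Next is the knob.

```bash
python3 - <<'E'
from h import *
plan([.561,-.081,.145],np.radians(82.7))
E
```

```text
rows [ 0.413 -0.777  0.109] [-0.     0.001 -0.   ] dist mm 222 deg 0.1
```

```bash
python3 -m pendant '0 -0.2 0.05 0 0 0;0 -0.4 0.109 0 0 0;0 -0.6 0.109 0 0 0;0 -0.777 0.109 0 0 0;0.15 -0.777 0.109 0 0 0;0.3 -0.777 0.109 0 0 0;0.413 -0.777 0.109 0 0 0;0.413 -0.777 0.109 0 0 0' 0.4;  python3 -m pendant '0 0 0 0 0 0;0 0 0 0 0 0;0 0 0 0 0 0;0 0 0 0 0 0;0 0 0 0 0 0;0 0 0 0 0 0;0 0 0 0 0 0;0 0 0 0 0 0' -1 15;python3 - <<'E'
from h import *
st()
E
```

```text
time: 7.55
ee_pos: [0.5588, -0.0815, 0.141]
eef_rot: [0.045, 0.708, -0.046, 0.703]
ft_force: [-0.7, 0.6, -0.1]
width: 0.0606
time: 8.35
ee_pos: [0.5606, -0.0805, 0.145]
eef_rot: [0.045, 0.706, -0.045, 0.706]
ft_force: [0.0, 2.0, 2.2]
width: 0.0194
t 8.35 p [ 0.5606 -0.0805  0.145 ] F [0.  2.  2.2] w 0.0194 
 [[0.0, 0.127, 0.992], [0.001, 0.992, -0.127], [-1.0, 0.001, 0.0]] [-0.37  0.28  0.51  1.74 -0.15  1.16  1.62]
```

```bash
python3 -m pendant '0 0 0 0 0 0;0 -0.004 -0.08 0 0 0;0 -0.016 -0.159 0 0 0;0 -0.036 -0.236 0 0 0;0 -0.063 -0.3115 0 0 0;0 -0.098 -0.3835 0 0 0;0 -0.14 -0.452 0 0 0;0 -0.188 -0.515 0 0 0' -1 15;python3 -m pendant '0 -0.055 -0.059 0 0 0;0 -0.115 -0.112 0 0 0;0 -0.18 -0.158 0 0 0;0 -0.249 -0.198 0 0 0;0 -0.249 -0.198 0 0 0;0 -0.249 -0.198 0 0 0'; python3 - <<'E'
from h import *
st()
im,d,W=cloud("scene"); cv2.imwrite("pics/s5.png",im)
E
```

```text
time: 9.15
ee_pos: [0.4253, -0.1079, 0.1447]
eef_rot: [0.046, 0.707, -0.042, 0.705]
ft_force: [-5.5, 13.3, 8.8]
width: 0.0199
time: 9.75
ee_pos: [0.368, -0.1668, 0.1444]
eef_rot: [0.046, 0.707, -0.045, 0.705]
ft_force: [-6.7, 4.1, 4.7]
width: 0.0195
t 9.75 p [ 0.368  -0.1668  0.1444] F [-6.7  4.1  4.7] w 0.0195 
 [[-0.003, 0.129, 0.992], [0.002, 0.992, -0.129], [-1.0, 0.001, -0.003]] [-0.31 -0.15  0.59  2.13  0.09  1.15  1.67]
```

View pics/s5.png

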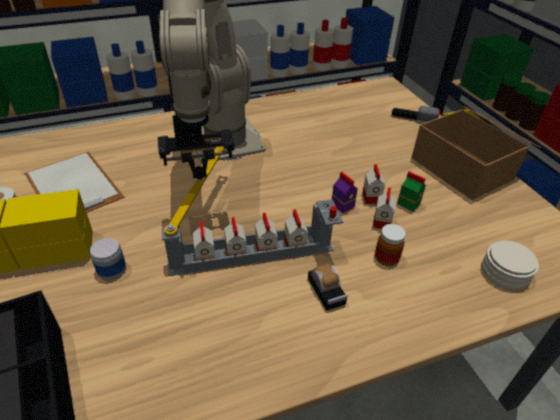

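The bar has swung out to about 1.1 rad, and all four row cartons are upright with free fins.

```bash
python3 -m pendant '0 0 0 0 0 0;0 0 0 0 0 0;0 0 0 0 0 0;-0.15 0 0 0 0 0;-0.3 0 0 0 0 0;-0.4 0 0 0 0 0' 0.3; python3 -m pendant '-0.05 0.15 0.1 0 0 0;-0.1 0.3 0.25 0 0 0;-0.1 0.45 0.4 0 0 0;-0.1 0.6 0.5 0 0 0;-0.1 0.6 0.5 0 0 0;-0.1 0.6 0.5 0 0 0'; python3 - <<'E'
from h import *
st()
im,d,W=cloud("wrist"); cv2.imwrite("pics/w6.png",im); np.save("w6.npy",W); reds(im,W,.09)
im,d,W=cloud("top"); cv2.imwrite("pics/t6.png",im); reds(im,W,.09,8)
E
```

```text
time: 10.4
ee_pos: [0.3702, -0.167, 0.2471]
eef_rot: [0.045, 0.705, -0.045, 0.706]
ft_force: [-0.0, -0.5, -0.2]
width: 0.0542
time: 11.0
ee_pos: [0.5132, -0.033, 0.269]
eef_rot: [0.044, 0.706, -0.045, 0.705]
ft_force: [-0.8, -1.9, 0.4]
width: 0.0561
t 11.0 p [ 0.5132 -0.033   0.269 ] F [-0.8 -1.9  0.4] w 0.0561 
 [[-0.002, 0.125, 0.992], [-0.001, 0.992, -0.125], [-1.0, -0.001, -0.001]] [-0.44  0.05  0.44  1.7  -0.02  1.4   1.44]
red [501. 131.] 555 mean [0.4607 0.236  0.1091] rect 460.9 237.0 sz 53.8 10.7 yaw 13.3
red [554. 130.] 419 mean [0.4616 0.3338 0.1087] rect 458.7 336.4 sz 10.3 54.1 yaw 164.1
red [541. 210.] 444 mean [0.5666 0.3097 0.1089] rect 566.6 310.7 sz 10.7 53.4 yaw 144.9
red [132. 229.] 213 mean [ 0.5231 -0.1994  0.1153] rect 494.7 -143.1 sz 19.4 146.6 yaw 118.3
red [201. 238.] 376 mean [ 0.5415 -0.1204  0.1186] rect 523.6 -106.3 sz 24.2 90.9 yaw 148.8
red [276. 243.] 336 mean [ 0.5567 -0.0424  0.1168] rect 530.8 -38.9 sz 6.7 103.8 yaw 172.0
red [352. 234.] 230 mean [0.5572 0.0376 0.1172] rect 537.3 29.1 sz 77.0 16.5 yaw 20.4
red [242. 188.] 25 mean [0.6319 0.1021 0.1692] rect 631.0 101.8 sz 15.2 10.7 yaw 62.6
red [178. 212.] 43 mean [0.567  0.3074 0.1105] rect 566.7 307.7 sz 7.0 51.1 yaw 145.3
red [343. 218.] 39 mean [ 0.5411 -0.2066  0.1149] rect 541.3 -206.7 sz 4.4 51.1 yaw 169.7
red [140. 228.] 51 mean [0.5213 0.4268 0.1105] rect 519.5 425.6 sz 47.7 8.1 yaw 28.4
red [169. 247.] 47 mean [0.4583 0.3329 0.1115] rect 458.2 333.3 sz 8.3 50.3 yaw 159.7
red [202. 246.] 50 mean [0.4632 0.2335 0.1126] rect 461.1 233.7 sz 51.1 7.2 yaw 12.4
```

View pics/w6.png

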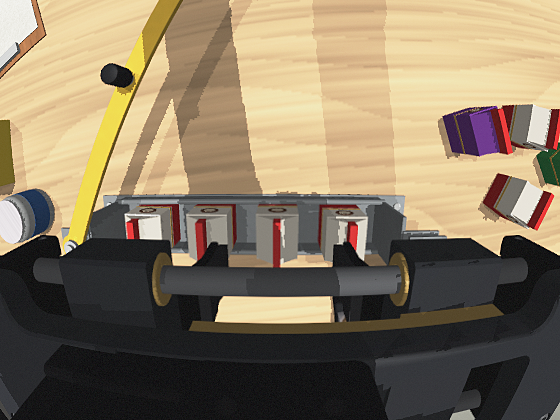

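The row fins are clear, the bar lies at the left and the waiting cartons are unmoved. Now I drag the +y end carton outward.

```bash
cat >> h.py <<'E'
O=np.array([.5598,-.0844]); AX=np.array([.992,-.127]); AY=np.array([.127,.992])
def cw(x,y,z): return [*(O+x*AX+y*AY),z]
E
python3 - <<'E'
from h import *
plan(cw(-.005,.121,.100),np.radians(82.7))
E
```

```text
rows [0.679 0.313 0.193] [-0.001 -0.     0.   ] dist mm 193 deg 0.1
```

```bash
python3 -m pendant '0 0.15 0.1 0 0 0;0 0.313 0.193 0 0 0;0.15 0.313 0.193 0 0 0;0.3 0.313 0.193 0 0 0;0.45 0.313 0.193 0 0 0;0.6 0.313 0.193 0 0 0;0.676 0.313 0.193 0 0 0;0.676 0.313 0.193 0 0 0' 0.15;  python3 -m pendant '0 0 0 0 0 0;0 0 0 0 0 0;0 0 0 0 0 0;0 0 0 0 0 0;0 0 0 0 0 0;0 0 0 0 0 0;0 0 0 0 0 0;0 0 0 0 0 0' -1 15;python3 - <<'E'
from h import *
st(); s=np.array(r.read_state()["ee_pos"])[:2]-O; print(s@AX,s@AY)
E
```

```text
time: 11.9
ee_pos: [0.5685, 0.036, 0.0987]
eef_rot: [0.045, 0.707, -0.046, 0.704]
ft_force: [-0.7, -0.3, 0.3]
width: 0.05
time: 12.7
ee_pos: [0.5706, 0.0375, 0.1008]
eef_rot: [0.045, 0.706, -0.045, 0.706]
ft_force: [-0.3, -1.2, -0.0]
width: 0.008
t 12.7 p [0.5706 0.0375 0.1008] F [-0.3 -1.2 -0. ] w 0.008 
 [[-0.0, 0.128, 0.992], [-0.0, 0.992, -0.128], [-1.0, -0.0, -0.0]] [-0.47  0.33  0.38  1.77 -0.14  1.07  1.41]
-0.004737835120729671 0.12233523484200698
```

```bash
python3 -m pendant '0 0.03 0 0 0 0;0 0.06 0 0 0 0;0 0.09 0 0 0 0;0 0.11 0 0 0 0;0 0.11 0 0 0 0' -1 15;  python3 -m pendant '0 0 0 0 0 0;0 0 0 0 0 0;-0.1 0 0 0 0 0;-0.3 0 0 0 0 0;-0.4 0 0 0 0 0' -0.65;python3 - <<'E'
from h import *
st(); plan(cw(.0,-.120,.200),np.radians(82.7))
E
```

```text
time: 13.2
ee_pos: [0.5743, 0.0658, 0.1007]
eef_rot: [0.045, 0.706, -0.045, 0.706]
ft_force: [0.5, -0.4, 1.1]
width: 0.0077
time: 13.7
ee_pos: [0.5751, 0.0649, 0.2042]
eef_rot: [0.046, 0.705, -0.045, 0.707]
ft_force: [0.5, 0.6, 0.1]
width: 0.0153
t 13.7 p [0.5751 0.0649 0.2042] F [0.5 0.6 0.1] w 0.0153 
 [[0.003, 0.128, 0.992], [0.001, 0.992, -0.128], [-1.0, 0.001, 0.003]] [-0.52  0.24  0.39  1.64 -0.1   1.28  1.33]
rows [ 0.015 -1.08   0.016] [-0.001  0.002 -0.001] dist mm 270 deg 0.2
```

```bash
python3 -m pendant '-0.05 -0.2 0.016 0 0 0;-0.05 -0.4 0.016 0 0 0;-0.05 -0.6 0.016 0 0 0;-0.05 -0.8 0.016 0 0 0;0 -1 0.016 0 0 0;0 -1 0.016 0 0 0' 0.15;  python3 -m pendant '0 -0.08 0 0 0 0;0.15 -0.08 0 0 0 0;0.3 -0.08 0 0 0 0;0.415 -0.08 0 0 0 0;0.415 -0.08 0 0 0 0;0.415 -0.08 0 0 0 0';  python3 - <<'E'
from h import *
st(); s=np.array(r.read_state()["ee_pos"])[:2]-O; print(s@AX,s@AY)
E
```

```text
time: 14.3
ee_pos: [0.5434, -0.1911, 0.1999]
eef_rot: [0.048, 0.706, -0.049, 0.705]
ft_force: [-0.1, 0.6, 0.7]
width: 0.0484
time: 14.9
ee_pos: [0.5438, -0.2033, 0.0976]
eef_rot: [0.045, 0.706, -0.045, 0.706]
ft_force: [-0.1, 0.4, 0.3]
width: 0.0504
t 14.9 p [ 0.5438 -0.2033  0.0976] F [-0.1  0.4  0.3] w 0.0504 
 [[-0.0, 0.127, 0.992], [0.0, 0.992, -0.127], [-1.0, 0.0, -0.0]] [-0.15  0.37  0.53  1.75 -0.21  1.08  1.88]
-0.0007255391984339295 -0.11997065457633137
```

```bash
python3 -m pendant '0 0 0 0 0 0;0 0 0 0 0 0;0 0 0 0 0 0;0 0 0 0 0 0;0 0 0 0 0 0;0 0 0 0 0 0;0 0 0 0 0 0;0 0 0 0 0 0' -1 15; python3 -m pendant '0 -0.03 0 0 0 0;0 -0.06 0 0 0 0;0 -0.09 0 0 0 0;0 -0.116 0 0 0 0;0 -0.116 0 0 0 0' -1 15;  python3 -m pendant '0 0 0 0 0 0;0 0 0 0 0 0;-0.1 0 0 0 0 0;-0.3 0 0 0 0 0;-0.5 0 0 0 0 0;-0.5 0 0 0 0 0' -0.65; python3 - <<'E'
from h import *
st(); plan([.53,.05,.25],np.radians(82.7))
E
```

```text
time: 15.7
ee_pos: [0.5441, -0.2038, 0.0976]
eef_rot: [0.045, 0.705, -0.045, 0.706]
ft_force: [0.1, -1.1, 5.4]
width: 0.0078
time: 16.2
ee_pos: [0.5424, -0.2327, 0.1006]
eef_rot: [0.046, 0.704, -0.045, 0.708]
ft_force: [-4.0, 4.4, 28.7]
width: 0.0108
time: 16.8
ee_pos: [0.5425, -0.2335, 0.2288]
eef_rot: [0.045, 0.702, -0.046, 0.709]
ft_force: [-0.6, -0.3, -0.6]
width: 0.0153
t 16.8 p [ 0.5425 -0.2335  0.2288] F [-0.6 -0.3 -0.6] w 0.0153 
 [[0.009, 0.128, 0.992], [-0.002, 0.992, -0.128], [-1.0, -0.001, 0.01]] [-0.14  0.26  0.57  1.58 -0.15  1.33  1.89]
rows [-0.088  1.118 -0.194] [-0.     0.006  0.001] dist mm 285 deg 0.6
```

The wrist force rose to 28.7 N at the end of that drag, so I look.

```bash
python3 -m pendant '-0.09 0.2 -0.1 0 0 0;-0.09 0.4 -0.19 0 0 0;-0.09 0.6 -0.19 0 0 0;-0.09 0.8 -0.19 0 0 0;-0.09 1 -0.19 0 0 0;-0.09 1 -0.19 0 0 0;-0.09 1 -0.19 0 0 0' ; python3 - <<'E'
from h import *
st()
im,d,W=cloud("wrist"); cv2.imwrite("pics/w7.png",im); np.save("w7.npy",W); reds(im,W,.08)
im2,d,W=cloud("scene"); cv2.imwrite("pics/s7.png",np.vstack([cv2.resize(im2[180:290,140:440],(800,293)),cv2.resize(im[120:300,:560],(800,257))])); reds(im2,W,.08)
E
```

```text
time: 17.5
ee_pos: [0.5246, 0.0247, 0.244]
eef_rot: [0.044, 0.706, -0.043, 0.705]
ft_force: [-0.2, -0.3, 0.0]
width: 0.015
t 17.5 p [0.5246 0.0247 0.244 ] F [-0.2 -0.3  0. ] w 0.015 
 [[-0.001, 0.123, 0.992], [0.0, 0.992, -0.123], [-1.0, 0.0, -0.001]] [-0.48  0.09  0.38  1.71 -0.04  1.35  1.35]
red [474. 123.] 688 mean [0.461  0.2362 0.1093] rect 461.1 237.0 sz 53.7 10.2 yaw 13.8
red [538. 121.] 575 mean [0.4589 0.3355 0.1092] rect 458.8 336.8 sz 10.2 54.2 yaw 161.0
red [523. 212.] 566 mean [0.5667 0.31   0.1089] rect 566.9 311.2 sz 11.2 54.1 yaw 144.6
red [ 77. 241.] 505 mean [ 0.534  -0.2034  0.1166] rect 503.2 -129.6 sz 41.1 196.5 yaw 113.1
red [140. 233.] 270 mean [ 0.5319 -0.1146  0.1243] rect 506.7 -72.5 sz 18.9 134.2 yaw 116.8
red [216. 231.] 201 mean [ 0.5374 -0.0361  0.1286] rect 514.1 -18.4 sz 13.3 85.0 yaw 138.7
red [328. 233.] 153 mean [0.4883 0.0434 0.3192] rect 488.3 43.5 sz 2.8 0.4 yaw 74.7
red [377. 171.] 52 mean [0.4619 0.3352 0.1098] rect 460.5 335.6 sz 9.3 57.5 yaw 159.0
red [416. 177.] 96 mean [0.5232 0.4284 0.1105] rect 523.1 429.6 sz 48.4 13.9 yaw 31.2
red [346. 178.] 83 mean [0.4654 0.2355 0.1104] rect 465.4 236.4 sz 49.4 10.4 yaw 13.3
red [388. 195.] 40 mean [0.5703 0.3093 0.1105] rect 570.2 309.3 sz 7.0 48.9 yaw 145.0
red [333. 211.] 68 mean [0.6341 0.1051 0.1678] rect 633.9 106.0 sz 10.9 18.5 yaw 108.6
red [308. 217.] 70 mean [0.583  0.0638 0.114 ] rect 583.1 63.6 sz 8.5 50.8 yaw 173.3
red [266. 222.] 61 mean [ 0.5664 -0.0444  0.1137] rect 563.4 -44.5 sz 8.7 52.2 yaw 172.1
red [234. 225.] 58 mean [ 0.5547 -0.1246  0.1144] rect 553.5 -124.5 sz 7.6 54.4 yaw 172.8
red [200. 230.] 57 mean [ 0.5428 -0.2088  0.1141] rect 542.4 -208.6 sz 7.2 54.7 yaw 173.9
```

View pics/s7.png

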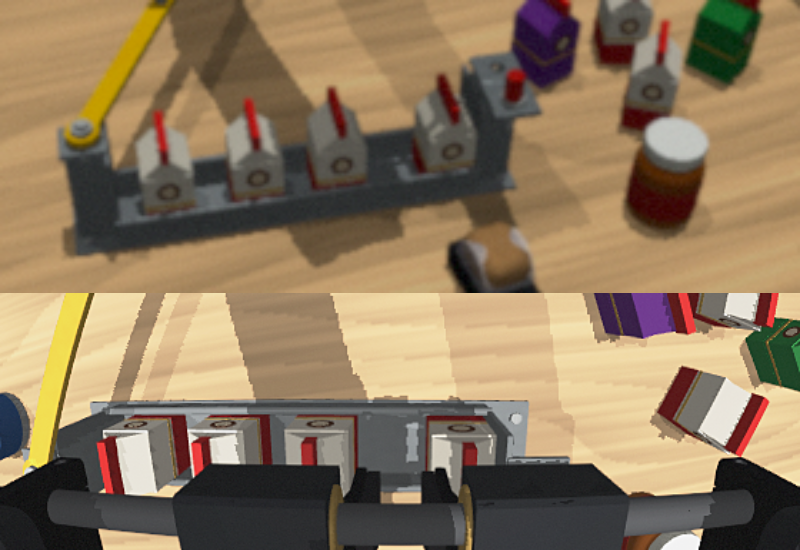

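R4 moved only about 5 mm: seated fins start at z 98, so my tips at 97.6 wedged on the roof. I'll retry higher.

```bash
python3 - <<'E'
from h import *
plan(cw(0,-.125,.2),np.radians(82.7))
E
```

```text
rows [ 0.178 -0.898  0.194] [-0.001 -0.     0.   ] dist mm 234 deg 0.1
```

```bash
python3 -m pendant '0 -0.2 0.1 0 0 0;0 -0.4 0.194 0 0 0;0 -0.6 0.194 0 0 0;0 -0.8 0.194 0 0 0;0 -0.898 0.194 0 0 0;0.18 -0.898 0.194 0 0 0;0.18 -0.898 0.194 0 0 0;0.18 -0.898 0.194 0 0 0' 0;python3 - <<'E'
from h import *
st();plan(cw(0,-.125,.1055),np.radians(82.7))
E
```

```text
time: 18.4
ee_pos: [0.5435, -0.2074, 0.1997]
eef_rot: [0.046, 0.706, -0.045, 0.705]
ft_force: [-0.4, 0.7, 1.0]
width: 0.0432
t 18.4 p [ 0.5435 -0.2074  0.1997] F [-0.4  0.7  1. ] w 0.0432 
 [[-0.002, 0.129, 0.992], [0.0, 0.992, -0.129], [-1.0, 0.0, -0.002]] [-0.17  0.27  0.55  1.64 -0.15  1.28  1.85]
rows [ 0.377 -0.004  0.003] [-0.001 -0.001 -0.   ] dist mm 94 deg 0.1
```

```bash
python3 -m pendant '0.15 -0.004 0 0 0 0;0.3 -0.004 0 0 0 0;0.376 -0.004 0 0 0 0;0.376 -0.004 0 0 0 0;0.376 -0.004 0 0 0 0' 0; python3 -m pendant '0 0 0 0 0 0;0 0 0 0 0 0;0 0 0 0 0 0;0 0 0 0 0 0;0 0 0 0 0 0;0 0 0 0 0 0;0 0 0 0 0 0;0 0 0 0 0 0' -1 20; python3 -m pendant '0 -0.02 0 0 0 0;0 -0.04 0 0 0 0;0 -0.04 0 0 0 0' ; python3 - <<'E'
from h import *
st()
E
```

```text
time: 18.9
ee_pos: [0.5453, -0.2079, 0.1076]
eef_rot: [0.045, 0.705, -0.045, 0.706]
ft_force: [-0.1, -0.7, 0.9]
width: 0.0433
time: 19.7
ee_pos: [0.5441, -0.208, 0.1055]
eef_rot: [0.045, 0.706, -0.045, 0.706]
ft_force: [-0.2, -0.6, -0.2]
width: 0.0079
time: 20.0
ee_pos: [0.5425, -0.2191, 0.1055]
eef_rot: [0.045, 0.706, -0.046, 0.706]
ft_force: [0.6, -0.6, 0.7]
width: 0.0073
t 20.0 p [ 0.5425 -0.2191  0.1055] F [ 0.6 -0.6  0.7] w 0.0073 
 [[-0.0, 0.129, 0.992], [-0.0, 0.992, -0.129], [-1.0, -0.0, -0.0]] [-0.13  0.37  0.53  1.74 -0.2   1.1   1.91]
```

Moving freely now; continue 13 mm.

```bash
python3 -m pendant '0 -0.02 0 0 0 0;0 -0.04 0 0 0 0;0 -0.054 0 0 0 0;0 -0.054 0 0 0 0' ; python3 - <<'E'
from h import *
st()
E
python3 -m pendant '0 0 0 0 0 0;0 0 0 0 0 0;-0.1 0 0 0 0 0;-0.25 0 0 0 0 0;-0.45 0 0 0 0 0;-0.45 0 0 0 0 0' -0.65;  python3 -m pendant '-0.2 0 -0.1 0 0 0;-0.2 0.2 -0.3 0 0 0;-0.2 0.4 -0.4 0 0 0;-0.2 0.6 -0.4 0 0 0;-0.2 0.8 -0.4 0 0 0;-0.2 1 -0.4 0 0 0;-0.2 1 -0.4 0 0 0'; python3 - <<'E'
from h import *
st()
im2,d,W=cloud("scene"); reds(im2,W,.08)
im2,d,W=cloud("wrist"); reds(im2,W,.08)
E
```

```text
time: 20.4
ee_pos: [0.5409, -0.2322, 0.1056]
eef_rot: [0.045, 0.706, -0.046, 0.706]
ft_force: [-0.5, -0.1, 1.4]
width: 0.0078
t 20.4 p [ 0.5409 -0.2322  0.1056] F [-0.5 -0.1  1.4] w 0.0078 
 [[0.0, 0.128, 0.992], [-0.0, 0.992, -0.128], [-1.0, -0.0, 0.0]] [-0.11  0.37  0.54  1.73 -0.21  1.1   1.93]
time: 21.0
ee_pos: [0.5439, -0.2325, 0.2247]
eef_rot: [0.045, 0.702, -0.046, 0.709]
ft_force: [0.1, -1.0, -0.2]
width: 0.015
time: 21.7
ee_pos: [0.4735, 0.0344, 0.2681]
eef_rot: [0.044, 0.706, -0.043, 0.706]
ft_force: [0.1, -0.9, 0.4]
width: 0.0153
t 21.7 p [0.4735 0.0344 0.2681] F [ 0.1 -0.9  0.4] w 0.0153 
 [[0.001, 0.122, 0.993], [0.002, 0.993, -0.122], [-1.0, 0.002, 0.0]] [-0.47 -0.04  0.3   1.79  0.01  1.39  1.27]
red [377. 171.] 52 mean [0.4621 0.335  0.11  ] rect 461.3 335.7 sz 9.3 53.6 yaw 160.8
red [416. 177.] 97 mean [0.5229 0.4292 0.1095] rect 522.5 429.6 sz 49.6 10.1 yaw 25.7
red [347. 178.] 84 mean [0.4664 0.2365 0.1105] rect 465.5 237.0 sz 49.2 9.8 yaw 13.9
red [388. 195.] 40 mean [0.5715 0.3087 0.1107] rect 570.0 309.5 sz 7.0 52.0 yaw 145.3
red [333. 211.] 69 mean [0.6338 0.1
[... 235 characters left out ...]
 225.] 56 mean [ 0.5554 -0.1246  0.1142] rect 552.5 -124.3 sz 7.4 52.4 yaw 171.3
red [190. 232.] 54 mean [ 0.5418 -0.2326  0.1142] rect 539.3 -232.4 sz 6.4 53.1 yaw 172.6
red [520. 162.] 523 mean [0.4589 0.3356 0.1091] rect 458.7 336.4 sz 10.9 54.0 yaw 161.4
red [456. 168.] 577 mean [0.4606 0.2363 0.1094] rect 460.9 237.1 sz 54.3 9.4 yaw 13.6
red [557. 193.] 97 mean [0.5036 0.4187 0.1019] rect 507.4 419.7 sz 25.3 8.3 yaw 21.5
red [500. 244.] 254 mean [0.4479 0.1188 0.3415] rect 447.6 116.3 sz 14.2 9.4 yaw 100.5
red [ 73. 257.] 56 mean [ 0.509  -0.2192  0.1213] rect 475.1 -125.4 sz 5.9 226.8 yaw 110.8
red [ 79. 291.] 110 mean [ 0.5554 -0.2307  0.1164] rect 496.7 -133.2 sz 15.6 249.3 yaw 119.4
```

```bash
python3 - <<'E'
from h import *
plan([.569,.310,.2],np.radians(55))
E
```

```text
rows [0.272 1.142 0.245] [ 0.327 -0.    -0.001] dist mm 300 deg 28.1
```

```bash
python3 -m pendant '0.05 0.2 0.1 0.08 0 0;0.1 0.4 0.2 0.16 0 0;0.2 0.6 0.245 0.24 0 0;0.27 0.8 0.245 0.327 0 0;0.27 1 0.245 0.327 0 0;0.27 1 0.245 0.327 0 0;0.27 1 0.245 0.327 0 0' 0.15 25;python3 - <<'E'
from h import *
plan([.569,.310,.1005],np.radians(55))
im2,d,W=cloud("scene"); reds(im2,W,.08)
E
```

```text
time: 22.5
ee_pos: [0.5656, 0.2731, 0.199]
eef_rot: [0.213, 0.675, -0.214, 0.674]
ft_force: [-0.2, 0.4, 0.1]
width: 0.0492
rows [ 0.394  0.129 -0.073] [-0.002 -0.001  0.001] dist mm 105 deg 0.2
red [377. 171.] 52 mean [0.4633 0.3346 0.111 ] rect 464.3 334.4 sz 9.3 51.8 yaw 159.8
red [416. 177.] 96 mean [0.5244 0.4296 0.1104] rect 523.2 428.1 sz 50.2 14.3 yaw 28.6
red [346. 178.] 81 mean [0.4676 0.2362 0.1095] rect 464.6 235.5 sz 53.0 12.0 yaw 12.3
red [388. 195.] 39 mean [0.5715 0.3086 0.1104] rect 572.3 307.6 sz 6.4 52.7 yaw 145.7
red [308. 216.] 74 mean [0.5814 0.0643 0.1141] rect 579.7 64.5 sz 9.1 55.4 yaw 171.4
red [333. 211.] 66 mean [0.6339 0.1051 0.1676] rect 633.6 105.8 sz 13.7 17.4 yaw 127.5
red [266. 221.] 62 mean [ 0.5656 -0.0443  0.114 ] rect 564.6 -44.2 sz 8.1 52.8 yaw 171.6
red [234. 226.] 55 mean [ 0.5561 -0.1246  0.114 ] rect 553.4 -124.3 sz 7.7 55.6 yaw 171.4
red [190. 232.] 53 mean [ 0.5421 -0.2326  0.1139] rect 540.8 -232.6 sz 6.4 52.4 yaw 172.8
```

```bash
python3 -m pendant '0 0.129 -0.073 0 0 0;0.15 0.129 -0.073 0 0 0;0.3 0.129 -0.073 0 0 0;0.39 0.129 -0.073 0 0 0;0.39 0.129 -0.073 0 0 0;0.39 0.129 -0.073 0 0 0' 0.15 25;python3 -m pendant '0 0 0 0 0 0;0 0 0 0 0 0;0 0 0 0 0 0;0 0 0 0 0 0;0 0 0 0 0 0;0 0 0 0 0 0;0 0 0 0 0 0;0 0 0 0 0 0' -1 30; python3 -m pendant '-0.15 0 0 0 0 0;-0.3 0 0 0 0 0;-0.5 0 0 0 0 0;-0.6 0 0 0 0 0;-0.6 0 0 0 0 0' ;python3 - <<'E'
from h import *
st();plan(cw(0,.0945,.26),np.radians(82.7))
E
```

```text
time: 23.15
ee_pos: [0.5712, 0.3049, 0.1043]
eef_rot: [0.216, 0.673, -0.216, 0.674]
ft_force: [0.8, -0.2, 0.6]
width: 0.05
time: 23.95
ee_pos: [0.5702, 0.3065, 0.103]
eef_rot: [0.215, 0.674, -0.215, 0.674]
ft_force: [-0.5, 0.9, -0.4]
width: 0.0076
time: 24.45
ee_pos: [0.5718, 0.3071, 0.2577]
eef_rot: [0.217, 0.672, -0.213, 0.675]
ft_force: [0.6, -0.8, -0.5]
width: 0.0072
t 24.45 p [0.5718 0.3071 0.2577] F [ 0.6 -0.8 -0.5] w 0.0072 
 [[0.006, 0.58, 0.815], [0.004, 0.815, -0.58], [-1.0, 0.007, 0.003]] [-0.71  0.36  0.2   1.36 -0.07  1.42  0.44]
rows [-0.014 -0.97   0.691] [-0.327  0.003 -0.004] dist mm 298 deg 28.1
```

```bash
python3 -m pendant '-0.1 -0.17 0.13 -0.08 0 0;-0.1 -0.33 0.25 -0.16 0 0;-0.1 -0.5 0.37 -0.24 0 0;-0.1 -0.67 0.5 -0.327 0 0;-0.1 -0.83 0.6 -0.327 0 0;-0.1 -0.97 0.69 -0.327 0 0;-0.1 -0.97 0.69 -0.327 0 0;-0.1 -0.97 0.69 -0.327 0 0'; python3 - <<'E'
from h import *
st();plan(cw(0,.0955,.109),np.radians(82.7))
im,d,W=cloud("wrist"); cv2.imwrite("pics/w9.png",im)
im2,d,W=cloud("scene"); reds(im2,W,.08); cv2.imwrite("pics/s9.png",np.vstack([cv2.resize(im2[100:290,140:440],None,fx=1.5,fy=1.5),cv2.resize(im[120:320,:560],(450,161))]))
E
```

```text
time: 25.25
ee_pos: [0.5698, 0.0072, 0.277]
eef_rot: [0.046, 0.706, -0.046, 0.705]
ft_force: [0.2, 0.6, -1.7]
width: 0.0078
t 25.25 p [0.5698 0.0072 0.277 ] F [ 0.2  0.6 -1.7] w 0.0078 
 [[-0.001, 0.131, 0.991], [-0.0, 0.991, -0.131], [-1.0, -0.0, -0.001]] [-0.35  0.18  0.29  1.54 -0.05  1.43  1.39]
rows [0.672 0.014 0.008] [-0.002 -0.001  0.   ] dist mm 168 deg 0.2
red [290. 167.] 48 mean [0.5815 0.0085 0.2839] rect 576.0 11.5 sz 7.1 36.8 yaw 163.4
red [377. 171.] 52 mean [0.4633 0.3344 0.1106] rect 462.5 334.6 sz 8.5 54.4 yaw 159.3
red [416. 177.] 94 mean [0.5243 0.4293 0.1099] rect 523.9 428.1 sz 51.1 11.1 yaw 28.7
red [347. 178.] 83 mean [0.4662 0.2365 0.1098] rect 464.7 236.1 sz 51.5 11.3 yaw 11.6
red [288. 198.] 190 mean [0.5864 0.002  0.199 ] rect 583.9 -2.3 sz 61.6 32.6 yaw 58.6
red [333. 211.] 67 mean [0.6347 0.1051 0.1674] rect 634.5 105.8 sz 15.1 15.6 yaw 123.0
red [308. 216.] 71 mean [0.5814 0.0639 0.1139] rect 581.3 64.0 sz 7.8 54.6 yaw 172.0
red [266. 222.] 62 mean [ 0.5676 -0.0448  0.1138] rect 564.7 -44.3 sz 7.7 50.0 yaw 172.6
red [234. 225.] 60 mean [ 0.5536 -0.1245  0.1139] rect 552.9 -124.4 sz 8.3 54.3 yaw 172.4
red [190. 232.] 51 mean [ 0.5423 -0.2325  0.1141] rect 541.2 -232.7 sz 6.4 54.6 yaw 173.2
```

View pics/s9.png

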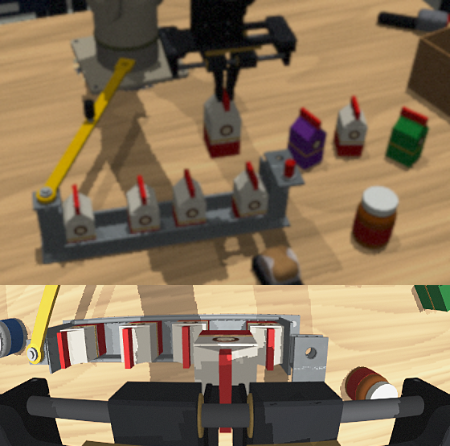

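The carton is held upright above its slot. Lowering it now.

```bash
python3 -m pendant '0.15 0.014 0.006 0 0 0;0.28 0.014 0.006 0 0 0;0.36 0.014 0.006 0 0 0;0.44 0.014 0.006 0 0 0;0.52 0.014 0.006 0 0 0;0.6 0.014 0.006 0 0 0;0.65 0.014 0.006 0 0 0;0.65 0.014 0.006 0 0 0'; python3 -m pendant '0.01 0 0 0 0 0;0.02 0 0 0 0 0;0.026 0 0 0 0 0;0.026 0 0 0 0 0'; python3 - <<'E'
from h import *
st()
im2,d,W=cloud("scene"); reds(im2,W,.08)
E
```

```text
time: 26.15
ee_pos: [0.5712, 0.0135, 0.1136]
eef_rot: [0.044, 0.707, -0.045, 0.705]
ft_force: [0.9, -0.2, -1.9]
width: 0.0074
time: 26.55
ee_pos: [0.5723, 0.0122, 0.1092]
eef_rot: [0.045, 0.706, -0.045, 0.706]
ft_force: [0.1, 0.5, -1.8]
width: 0.0075
t 26.55 p [0.5723 0.0122 0.1092] F [ 0.1  0.5 -1.8] w 0.0075 
 [[0.0, 0.127, 0.992], [0.0, 0.992, -0.127], [-1.0, 0.0, 0.0]] [-0.33  0.31  0.27  1.75 -0.09  1.09  1.42]
red [377. 171.] 50 mean [0.464  0.3342 0.1105] rect 461.0 335.4 sz 9.0 52.8 yaw 159.4
red [416. 177.] 98 mean [0.5233 0.4295 0.1092] rect 522.6 430.3 sz 49.3 15.0 yaw 28.6
red [346. 178.] 82 mean [0.4657 0.2358 0.1101] rect 465.0 235.4 sz 50.4 10.9 yaw 13.9
red [333. 211.] 64 mean [0.6345 0.105  0.1681] rect 634.7 104.9 sz 12.0 15.9 yaw 118.0
red [308. 216.] 69 mean [0.5819 0.0639 0.114 ] rect 580.1 64.2 sz 8.5 52.0 yaw 173.1
red [266. 222.] 63 mean [ 0.5667 -0.0447  0.1141] rect 564.8 -44.2 sz 7.7 51.0 yaw 172.9
red [289. 221.] 37 mean [0.5847 0.011  0.1169] rect 582.3 11.5 sz 7.6 27.5 yaw 164.4
red [234. 225.] 57 mean [ 0.5545 -0.1245  0.1139] rect 552.5 -124.2 sz 7.5 52.6 yaw 171.8
red [190. 232.] 53 mean [ 0.5415 -0.2325  0.1136] rect 539.5 -232.3 sz 6.1 54.2 yaw 172.6
```

```bash
python3 -m pendant '0.008 0 0 0 0 0;0.008 0 0 0 0 0;0.008 0 0 0 0 0'; python3 -m pendant '0 0 0 0 0 0;0 0 0 0 0 0;-0.1 0 0 0 0 0;-0.3 0 0 0 0 0;-0.5 0 0 0 0 0;-0.5 0 0 0 0 0' -0.55; python3 - <<'E'
from h import *
st()
im2,d,W=cloud("scene"); reds(im2,W,.08)
plan([.4625,.335,.2],np.radians(71))
E
```

```text
time: 26.9
ee_pos: [0.5722, 0.0122, 0.107]
eef_rot: [0.045, 0.706, -0.045, 0.706]
ft_force: [0.1, 0.6, -2.2]
width: 0.0074
time: 27.5
ee_pos: [0.5754, 0.012, 0.2396]
eef_rot: [0.046, 0.702, -0.044, 0.71]
ft_force: [0.7, -0.1, 0.1]
width: 0.0195
t 27.5 p [0.5754 0.012  0.2396] F [ 0.7 -0.1  0.1] w 0.0195 
 [[0.011, 0.128, 0.992], [0.002, 0.992, -0.128], [-1.0, 0.003, 0.011]] [-0.35  0.2   0.29  1.6  -0.06  1.34  1.39]
red [377. 171.] 52 mean [0.4626 0.3348 0.1108] rect 464.0 334.5 sz 8.4 50.7 yaw 161.0
red [416. 177.] 95 mean [0.5243 0.4294 0.11  ] rect 522.4 430.1 sz 50.6 12.4 yaw 26.8
red [347. 178.] 82 mean [0.4659 0.2362 0.1101] rect 463.7 236.4 sz 53.9 12.8 yaw 10.5
red [333. 211.] 67 mean [0.6346 0.1047 0.1678] rect 634.0 105.8 sz 12.3 15.0 yaw 115.4
red [287. 218.] 60 mean [0.5695 0.0117 0.1139] rect 569.4 12.3 sz 7.6 54.4 yaw 171.4
red [308. 216.] 68 mean [0.5803 0.0639 0.1144] rect 579.6 64.8 sz 8.6 52.4 yaw 171.8
red [266. 222.] 63 mean [ 0.5656 -0.0445  0.1138] rect 564.6 -44.6 sz 7.8 52.4 yaw 171.5
red [234. 225.] 57 mean [ 0.5549 -0.1246  0.1142] rect 552.4 -124.2 sz 7.8 51.5 yaw 171.8
red [190. 232.] 53 mean [ 0.5431 -0.2327  0.1143] rect 541.3 -232.7 sz 6.4 54.1 yaw 172.8
rows [ 0.143  1.224 -0.609] [ 0.136  0.004 -0.002] dist mm 344 deg 11.7
```

```bash
python3 -m pendant '0 0.15 -0.1 0.06 0 0;0 0.32 -0.2 0.136 0 0;0 0.5 -0.3 0.136 0 0;0 0.66 -0.38 0.136 0 0;0 0.83 -0.45 0.136 0 0;0 1 -0.53 0.136 0 0;0 1 -0.6 0.136 0 0;0 1 -0.6 0.136 0 0' 0.15 30; python3 - <<'E'
from h import *
st()
im2,d,W=cloud("wrist"); reds(im2,W,.08)
plan([.462,.3345,.103],np.radians(71))
E
```

```text
time: 28.35
ee_pos: [0.4528, 0.2811, 0.231]
eef_rot: [0.115, 0.698, -0.115, 0.697]
ft_force: [0.6, 0.2, -0.1]
width: 0.0504
t 28.35 p [0.4528 0.2811 0.231 ] F [ 0.6  0.2 -0.1] w 0.0504 
 [[-0.002, 0.321, 0.947], [-0.001, 0.947, -0.321], [-1.0, -0.001, -0.002]] [-0.71  0.12  0.08  1.7  -0.01  1.32  0.61]
red [340. 195.] 650 mean [0.4583 0.3371 0.1097] rect 458.6 337.3 sz 7.9 52.6 yaw 161.1
red [439. 220.] 446 mean [0.5128 0.4257 0.1146] rect 481.9 398.0 sz 144.8 16.8 yaw 40.0
red [239. 230.] 705 mean [0.4604 0.238  0.1095] rect 461.2 237.8 sz 53.8 8.5 yaw 14.1
rows [ 0.513  0.218 -0.042] [ 0.001 -0.     0.001] dist mm 140 deg 0.1
```

```bash
python3 -m pendant '0 0.12 -0.045 0 0 0;0 0.218 -0.045 0 0 0;0.15 0.218 -0.045 0 0 0;0.3 0.218 -0.045 0 0 0;0.42 0.218 -0.045 0 0 0;0.51 0.218 -0.045 0 0 0;0.51 0.218 -0.045 0 0 0' 0.15 30;python3 -m pendant '0 0 0 0 0 0;0 0 0 0 0 0;0 0 0 0 0 0;0 0 0 0 0 0;0 0 0 0 0 0;0 0 0 0 0 0;0 0 0 0 0 0;0 0 0 0 0 0' -1 30; python3 -m pendant '-0.15 0 0 0 0 0;-0.3 0 0 0 0 0;-0.5 0 0 0 0 0;-0.7 0 0 0 0 0;-0.7 0 0 0 0 0' ;python3 - <<'E'
from h import *
st();plan(cw(0,-.095,.28),np.radians(82.7))
E
```

```text
time: 29.1
ee_pos: [0.4616, 0.3317, 0.101]
eef_rot: [0.116, 0.699, -0.119, 0.696]
ft_force: [-0.0, -0.1, 0.1]
width: 0.05
time: 29.9
ee_pos: [0.4625, 0.3346, 0.1048]
eef_rot: [0.117, 0.697, -0.117, 0.698]
ft_force: [-0.4, 1.0, 0.9]
width: 0.0073
time: 30.4
ee_pos: [0.4644, 0.3359, 0.2868]
eef_rot: [0.12, 0.695, -0.114, 0.7]
ft_force: [0.0, 0.3, -1.7]
width: 0.0074
t 30.4 p [0.4644 0.3359 0.2868] F [ 0.   0.3 -1.7] w 0.0074 
 [[0.008, 0.326, 0.945], [0.007, 0.945, -0.326], [-1.0, 0.009, 0.005]] [-0.76  0.18  0.06  1.52 -0.01  1.44  0.54]
rows [ 0.015 -1.837  0.986] [-0.136  0.004 -0.006] dist mm 521 deg 11.7
```

```bash
python3 -m pendant '0 -0.17 0.1 -0.06 0 0;0 -0.35 0.2 -0.136 0 0;0 -0.52 0.3 -0.136 0 0;0 -0.7 0.4 -0.136 0 0;0 -0.85 0.48 -0.136 0 0;0 -1 0.55 -0.136 0 0;0 -1 0.55 -0.136 0 0'; python3 - <<'E'
from h import *
plan(cw(0,-.095,.28),np.radians(82.7))
E
```

```text
time: 31.1
ee_pos: [0.5112, 0.0463, 0.2792]
eef_rot: [0.048, 0.705, -0.049, 0.705]
ft_force: [-0.8, 1.5, -1.9]
width: 0.0075
rows [-0.001 -0.871  0.268] [-0.006  0.     0.001] dist mm 228 deg 0.6
```

```bash
python3 -m pendant '0 -0.18 0.06 -0.006 0 0;0 -0.36 0.12 -0.006 0 0;0 -0.54 0.17 -0.006 0 0;0 -0.72 0.23 -0.006 0 0;0 -0.87 0.268 -0.006 0 0;0 -0.87 0.268 -0.006 0 0;0 -0.87 0.268 -0.006 0 0'; python3 - <<'E'
from h import *
st();plan(cw(0,-.095,.1095),np.radians(82.7))
im2,d,W=cloud("scene"); reds(im2,W,.08); cv2.imwrite("pics/s10.png",cv2.resize(im2[80:290,100:440],None,fx=2,fy=2))
E
```

```text
time: 31.8
ee_pos: [0.5494, -0.1714, 0.2786]
eef_rot: [0.043, 0.706, -0.043, 0.705]
ft_force: [-0.5, 1.3, -1.1]
width: 0.0071
t 31.8 p [ 0.5494 -0.1714  0.2786] F [-0.5  1.3 -1.1] w 0.0071 
 [[-0.001, 0.12, 0.993], [0.0, 0.993, -0.12], [-1.0, 0.0, -0.001]] [-0.17  0.2   0.46  1.53 -0.09  1.43  1.75]
rows [ 0.676 -0.029 -0.002] [ 0.005 -0.001 -0.   ] dist mm 169 deg 0.4
red [211. 175.] 66 mean [ 0.5533 -0.1713  0.2845] rect 550.0 -171.5 sz 7.9 49.1 yaw 171.5
red [416. 177.] 94 mean [0.5241 0.4292 0.1098] rect 523.3 429.1 sz 49.9 10.6 yaw 29.1
red [346. 178.] 82 mean [0.4647 0.2359 0.1106] rect 464.7 236.3 sz 49.0 11.3 yaw 11.7
red [214. 211.] 175 mean [ 0.5732 -0.173   0.1984] rect 573.0 -173.9 sz 46.3 5.7 yaw 83.4
red [333. 211.] 67 mean [0.6346 0.1049 0.1674] rect 633.7 105.3 sz 12.2 17.5 yaw 121.8
red [287. 218.] 65 mean [0.5704 0.0121 0.1142] rect 568.6 12.1 sz 8.4 54.6 yaw 172.5
red [308. 216.] 70 mean [0.5815 0.0639 0.1144] rect 580.3 64.5 sz 9.1 52.1 yaw 172.6
red [266. 221.] 63 mean [ 0.565  -0.0442  0.1142] rect 563.0 -43.8 sz 8.3 52.8 yaw 171.3
red [234. 226.] 55 mean [ 0.554  -0.1243  0.114 ] rect 553.9 -124.6 sz 7.4 51.7 yaw 171.2
red [190. 232.] 52 mean [ 0.5416 -0.2324  0.1138] rect 541.1 -232.4 sz 6.1 52.9 yaw 173.3
```

View pics/s10.png

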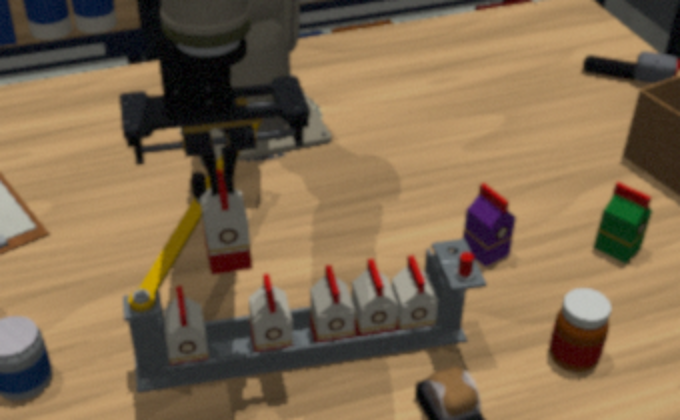

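The second carton hangs upright over its slot between R3 and R4, and C1 is seated. Lowering it.

```bash
python3 -m pendant '0 -0.029 -0.002 0.005 0 0;0.15 -0.029 -0.002 0.005 0 0;0.28 -0.029 -0.002 0.005 0 0;0.38 -0.029 -0.002 0.005 0 0;0.46 -0.029 -0.002 0.005 0 0;0.54 -0.029 -0.002 0.005 0 0;0.62 -0.029 -0.002 0.005 0 0;0.65 -0.029 -0.002 0.005 0 0'; python3 -m pendant '0.01 0 0 0 0 0;0.02 0 0 0 0 0;0.03 0 0 0 0 0;0.03 0 0 0 0 0'; python3 - <<'E'
from h import *
st()
im2,d,W=cloud("scene"); reds(im2,W,.08)
E
```

```text
time: 32.65
ee_pos: [0.5474, -0.177, 0.1151]
eef_rot: [0.044, 0.707, -0.044, 0.705]
ft_force: [-0.3, -0.4, -1.0]
width: 0.0076
time: 33.05
ee_pos: [0.5486, -0.1781, 0.1099]
eef_rot: [0.045, 0.705, -0.045, 0.706]
ft_force: [-0.6, 0.6, -1.1]
width: 0.0068
t 33.05 p [ 0.5486 -0.1781  0.1099] F [-0.6  0.6 -1.1] w 0.0068 
 [[0.001, 0.126, 0.992], [0.0, 0.992, -0.126], [-1.0, 0.0, 0.001]] [-0.14  0.33  0.44  1.75 -0.16  1.1   1.8 ]
red [416. 177.] 93 mean [0.5246 0.4295 0.1096] rect 522.8 429.5 sz 49.5 11.2 yaw 29.8
red [347. 178.] 79 mean [0.465  0.2361 0.1102] rect 465.3 235.9 sz 49.7 10.1 yaw 14.6
red [333. 211.] 65 mean [0.6345 0.1049 0.1678] rect 634.1 106.1 sz 12.1 19.6 yaw 120.7
red [287. 218.] 65 mean [0.5707 0.012  0.1141] rect 568.8 12.9 sz 8.8 51.6 yaw 171.9
red [308. 216.] 70 mean [0.5812 0.0643 0.1137] rect 581.5 64.8 sz 9.3 53.3 yaw 173.6
red [266. 221.] 63 mean [ 0.5642 -0.0439  0.1138] rect 563.5 -43.9 sz 7.5 53.4 yaw 172.3
red [234. 226.] 58 mean [ 0.556  -0.1248  0.114 ] rect 553.8 -124.5 sz 8.0 52.3 yaw 171.5
red [213. 229.] 60 mean [ 0.548  -0.1754  0.1231] rect 550.0 -175.9 sz 3.4 41.8 yaw 175.6
red [190. 233.] 51 mean [ 0.5445 -0.2327  0.1133] rect 540.2 -232.4 sz 6.1 52.3 yaw 172.7
```

Release, then lift.

```bash
python3 -m pendant '0.004 0 0 0 0 0;0.004 0 0 0 0 0'; python3 -m pendant '0 0 0 0 0 0;0 0 0 0 0 0;0 0 0 0 0 0;-0.1 0 0 0 0 0;-0.3 0 0 0 0 0;-0.5 0 0 0 0 0;-0.5 0 0 0 0 0' -0.55; python3 -m pendant '-0.1 0.2 -0.1 0 0 0;-0.1 0.3 -0.25 0 0 0;-0.1 0.4 -0.35 0 0 0;-0.1 0.4 -0.35 0 0 0'; python3 - <<'E'
from h import *
st()
im2,d,W=cloud("scene"); reds(im2,W,.08);cv2.imwrite("pics/s11.png",cv2.resize(im2[80:290,100:440],None,fx=2,fy=2))
im2,d,W=cloud("top"); reds(im2,W,.08,6); hsv=cv2.cvtColor(im2,cv2.COLOR_BGR2HSV); m=(abs(hsv[...,0].astype(int)-27)<7)&(hsv[...,1]>150)&(W[...,2]>.12)&(W[...,2]<.136)&(W[...,1]>-.3)&(W[...,1]<.1)
P=W[m][:,:2]; w,v=np.linalg.eigh(np.cov(P.T)); a=v[:,1]; a=a*-np.sign(a[0]); print("bar",P.mean(0),np.degrees(np.arctan2(a[1],a[0]))-82.7)
k=(im2.max(2)<60)&(W[...,2]>.155)&(W[...,2]<.18)&(W[...,1]<-.05)&(W[...,0]<.45); print("knob",W[k].mean(0),k.sum())
E
```

```text
time: 33.3
ee_pos: [0.5486, -0.1781, 0.1088]
eef_rot: [0.045, 0.705, -0.045, 0.706]
ft_force: [0.5, 1.0, -0.9]
width: 0.0074
time: 34.0
ee_pos: [0.5511, -0.1795, 0.2407]
eef_rot: [0.045, 0.702, -0.045, 0.709]
ft_force: [0.5, 0.1, -0.1]
width: 0.0195
time: 34.4
ee_pos: [0.4724, -0.0639, 0.2591]
eef_rot: [0.043, 0.706, -0.042, 0.706]
ft_force: [0.2, 0.2, 0.9]
width: 0.0196
t 34.4 p [ 0.4724 -0.0639  0.2591] F [0.2 0.2 0.9] w 0.0196 
 [[0.001, 0.12, 0.993], [0.002, 0.993, -0.12], [-1.0, 0.002, 0.0]] [-0.33 -0.03  0.37  1.8   0.01  1.37  1.48]
red [416. 177.] 96 mean [0.5236 0.4287 0.1102] rect 523.7 428.2 sz 48.0 14.1 yaw 28.6
red [347. 178.] 83 mean [0.4678 0.2362 0.1101] rect 466.0 235.8 sz 53.1 12.3 yaw 12.8
red [333. 211.] 66 mean [0.6345 0.1047 0.1674] rect 633.1 105.8 sz 12.2 20.0 yaw 127.0
red [308. 216.] 73 mean [0.5818 0.064  0.1139] rect 582.4 64.1 sz 10.0 52.6 yaw 172.3
red [287. 218.] 64 mean [0.5722 0.0116 0.1143] rect 570.7 12.0 sz 7.8 50.4 yaw 172.6
red [266. 221.] 63 mean [ 0.5657 -0.0443  0.1137] rect 562.9 -44.0 sz 8.6 50.8 yaw 171.0
red [234. 227.] 58 mean [ 0.5573 -0
[... 367 characters left out ...]
] rect 579.4 62.2 sz 5.6 50.5 yaw 173.7
red [274. 211.] 35 mean [0.5678 0.01   0.117 ] rect 565.5 10.6 sz 6.2 50.4 yaw 172.0
red [292. 206.] 10 mean [ 0.5819 -0.0481  0.116 ] rect 580.5 -48.5 sz 3.3 12.2 yaw 170.8
red [318. 208.] 7 mean [ 0.5729 -0.1288  0.1148] rect 572.0 -129.3 sz 9.4 3.7 yaw 163.8
red [352. 219.] 41 mean [ 0.538  -0.2349  0.1146] rect 537.7 -234.7 sz 5.2 50.4 yaw 172.7
red [140. 228.] 51 mean [0.521  0.4258 0.1112] rect 520.9 426.1 sz 51.0 7.9 yaw 29.6
red [202. 246.] 50 mean [0.4637 0.2341 0.1108] rect 462.9 233.9 sz 48.8 8.2 yaw 14.2
bar [ 0.46814884 -0.23725412] 64.9115020996151
knob [nan nan nan] 0<stdin>:6: RuntimeWarning: Mean of empty slice.
  ret = um.true_divide(
```

View pics/s11.png

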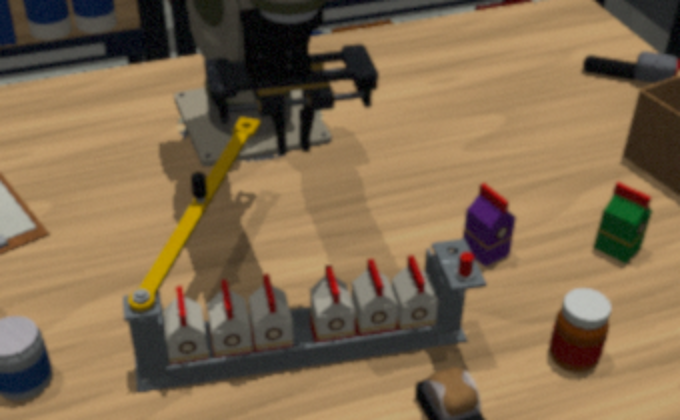

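All six cartons are seated, with ridges at about 0.114. Back to the knob.

```bash
python3 - <<'E'
from h import *
plan([.3685,-.167,.145],np.radians(82.7))
E
```

```text
rows [ 0.455 -0.448 -0.37 ] [ 0.002  0.001 -0.   ] dist mm 184 deg 0.2
```

```bash
python3 -m pendant '0 -0.15 -0.12 0 0 0;0 -0.3 -0.25 0 0 0;0 -0.448 -0.37 0 0 0;0 -0.448 -0.37 0 0 0;0.15 -0.448 -0.37 0 0 0;0.3 -0.448 -0.37 0 0 0;0.455 -0.448 -0.37 0 0 0;0.455 -0.448 -0.37 0 0 0' 0.3;  python3 -m pendant '0 0 0 0 0 0;0 0 0 0 0 0;0 0 0 0 0 0;0 0 0 0 0 0;0 0 0 0 0 0;0 0 0 0 0 0;0 0 0 0 0 0;0 0 0 0 0 0' -1 15;python3 - <<'E'
from h import *
st()
p=np.array(r.read_state()["ee_pos"])[:2]-cw(0,-.196,0)[:2]; th=np.arctan2(-p@AX,p@AY); print(th,np.linalg.norm(p))
M=R.from_quat(r.read_state()["eef_rot"]).as_matrix()
for t in list(np.arange(1.0,-.01,-.1)):
    q=.2*(-np.sin(t)*AX+np.cos(t)*AY)-p; print(round(t,2),np.round(M.T@[*q,0]/.25,3))
E
```

```text
time: 35.3
ee_pos: [0.3656, -0.1677, 0.1411]
eef_rot: [0.045, 0.708, -0.045, 0.703]
ft_force: [0.1, -1.0, 1.4]
width: 0.0561
time: 36.1
ee_pos: [0.3685, -0.1674, 0.1451]
eef_rot: [0.045, 0.706, -0.045, 0.706]
ft_force: [-0.8, 1.0, 5.8]
width: 0.0196
t 36.1 p [ 0.3685 -0.1674  0.1451] F [-0.8  1.   5.8] w 0.0196 
 [[0.001, 0.126, 0.992], [0.0, 0.992, -0.126], [-1.0, 0.0, 0.0]] [-0.22 -0.14  0.51  2.13  0.08  1.14  1.69]
1.1079834810780196 0.2002806472361423
1.0 [0.    0.075 0.044]
0.9 [0.   0.14 0.09]
0.8 [0.    0.2   0.143]
0.7 [0.    0.254 0.202]
0.6 [0.    0.302 0.265]
0.5 [0.    0.344 0.334]
0.4 [0.    0.379 0.406]
0.3 [0.    0.406 0.481]
0.2 [0.    0.426 0.558]
0.1 [0.    0.438 0.637]
0.0 [0.    0.442 0.717]
```

```bash
python3 -m pendant '0 0.075 0.044 0 0 0;0 0.14 0.09 0 0 0;0 0.2 0.143 0 0 0;0 0.254 0.202 0 0 0;0 0.302 0.265 0 0 0;0 0.344 0.334 0 0 0;0 0.379 0.406 0 0 0;0 0.379 0.406 0 0 0' -1 20;  python3 -m pendant '0 0.027 0.075 0 0 0;0 0.047 0.152 0 0 0;0 0.059 0.231 0 0 0;0 0.063 0.28 0 0 0;0 0.063 0.305 0 0 0;0 0.063 0.318 0 0 0;0 0.063 0.318 0 0 0';python3 - <<'E'
from h import *
st()
p=np.array(r.read_state()["ee_pos"])[:2]-cw(0,-.196,0)[:2]; th=np.arctan2(-p@AX,p@AY); print(th,np.linalg.norm(p))
E
```

```text
time: 36.9
ee_pos: [0.4837, -0.0849, 0.1445]
eef_rot: [0.043, 0.705, -0.044, 0.706]
ft_force: [1.9, -0.0, 3.7]
width: 0.0194
time: 37.6
ee_pos: [0.5596, -0.0803, 0.1439]
eef_rot: [0.045, 0.708, -0.045, 0.704]
ft_force: [-11.3, -0.8, 6.1]
width: 0.019
t 37.6 p [ 0.5596 -0.0803  0.1439] F [-11.3  -0.8   6.1] w 0.019 
 [[-0.006, 0.126, 0.992], [0.001, 0.992, -0.126], [-1.0, -0.0, -0.006]] [-0.3   0.27  0.43  1.74 -0.12  1.16  1.61]
0.0037093769256209474 0.20001331783411405
```

The bar is at its stop (11 N resistance, angle about 0). Release and check.

```bash
python3 -m pendant '0 0 0 0 0 0;0 0 0 0 0 0;0 0 0.004 0 0 0;0 0 0 0 0 0';  python3 -m pendant '0 0 0 0 0 0;0 0 0 0 0 0;0 0 0 0 0 0;0 0 0 0 0 0;-0.2 0 0 0 0 0;-0.35 0 0 0 0 0;-0.45 0 0 0 0 0;-0.45 0 0 0 0 0' 0.3; python3 -m pendant '0 0.2 -0.05 0 0 0;0 0.4 -0.1 0 0 0;0 0.6 -0.1 0 0 0;0 0.74 -0.1 0 0 0;0 0.74 -0.1 0 0 0;0 0.74 -0.1 0 0 0';python3 - <<'E'
from h import *
st()
im2,d,W=cloud("top");hsv=cv2.cvtColor(im2,cv2.COLOR_BGR2HSV); m=(abs(hsv[...,0].astype(int)-27)<7)&(hsv[...,1]>150)&(W[...,2]>.12)&(W[...,2]<.14)&(abs(W[...,1]+.1)<.25)&(abs(W[...,0]-.55)<.15)
P=W[m][:,:2]; w,v=np.linalg.eigh(np.cov(P.T)); a=v[:,1]; a=a*np.sign(a[1]); print("bar",P.mean(0),np.degrees(np.arctan2(a[1],a[0])),"(was 82.55)")
im,d,W=cloud("wrist"); reds(im,W,.15);cv2.imwrite("pics/w12.png",cv2.resize(im[170:350,150:420],None,fx=2.5,fy=2.5))
im2,d,W=cloud("scene");m=0; cv2.imwrite("pics/s12.png",im2)
plan([.632,.105,.2],np.radians(82.7))
E
```

```text
time: 38.0
ee_pos: [0.5595, -0.0804, 0.1439]
eef_rot: [0.045, 0.708, -0.045, 0.704]
ft_force: [-6.1, -2.0, 3.8]
width: 0.0195
time: 38.8
ee_pos: [0.5635, -0.0807, 0.2612]
eef_rot: [0.045, 0.703, -0.044, 0.708]
ft_force: [0.7, -0.2, 0.0]
width: 0.0563
time: 39.4
ee_pos: [0.5599, 0.1068, 0.2562]
eef_rot: [0.044, 0.706, -0.044, 0.705]
ft_force: [-0.4, 0.1, 0.5]
width: 0.0567
t 39.4 p [0.5599 0.1068 0.2562] F [-0.4  0.1  0.5] w 0.0567 
 [[-0.001, 0.124, 0.992], [-0.001, 0.992, -0.124], [-1.0, -0.001, -0.001]] [-0.54  0.19  0.31  1.58 -0.06  1.38  1.23]
bar [ 0.5518024  -0.13486589] 82.54664145224204 (was 82.55)
red [291. 299.] 103 mean [0.634  0.1061 0.1679] rect 634.7 106.0 sz 15.8 7.6 yaw 81.5
rows [0.228 0.039 0.284] [-0.001 -0.     0.   ] dist mm 92 deg 0.1
```

View pics/w12.png

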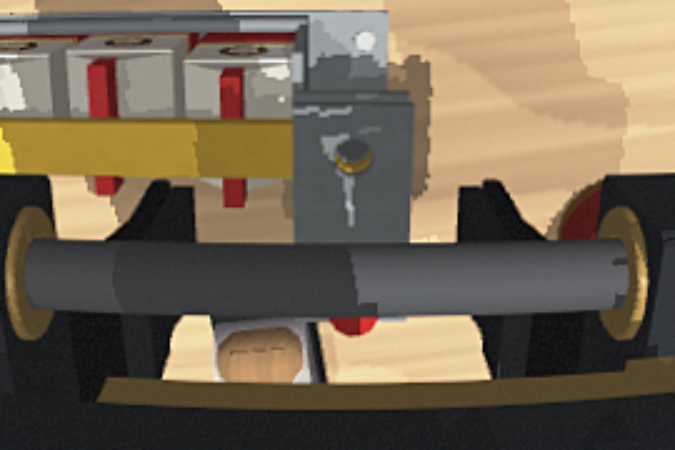

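The bar's eye is in the clevis, with the yellow ring visible in the lock hole at (352,155). The bar angle equals the start value. Now fetch the pin.

```bash
python3 -m pendant '0 0.039 0.15 0 0 0;0 0.039 0.284 0 0 0;0.15 0.039 0.286 0 0 0;0.3 0.039 0.286 0 0 0;0.432 0.039 0.286 0 0 0;0.432 0.039 0.286 0 0 0' 0.2;  python3 -m pendant '0 0 0 0 0 0;0 0 0 0 0 0;0 0 0 0 0 0;0 0 0 0 0 0;0 0 0 0 0 0;0 0 0 0 0 0;0 0 0 0 0 0;0 0 0 0 0 0' -1 25; python3 -m pendant '0 0 0 0 0 0;-0.08 0 0 0 0 0;-0.16 0 0 0 0 0;-0.22 0 0 0 0 0;-0.22 0 0 0 0 0;-0.22 0 0 0 0 0';python3 - <<'E'
from h import *
st()
im,d,W=cloud("wrist"); np.save("w13.npy",W); cv2.imwrite("pics/w13f.png",im);cv2.imwrite("pics/w13.png",cv2.resize(im[150:350,180:390],None,fx=2.8,fy=2.8))
E
```

```text
time: 40.15
ee_pos: [0.6297, 0.1049, 0.1445]
eef_rot: [0.044, 0.708, -0.046, 0.703]
ft_force: [-0.3, -0.1, -0.2]
width: 0.0522
time: 40.95
ee_pos: [0.6327, 0.1069, 0.1499]
eef_rot: [0.045, 0.705, -0.044, 0.706]
ft_force: [-1.9, 0.7, 6.1]
width: 0.0169
time: 41.55
ee_pos: [0.6322, 0.1068, 0.2036]
eef_rot: [0.045, 0.706, -0.045, 0.706]
ft_force: [-0.2, -0.7, -1.7]
width: 0.0167
t 41.55 p [0.6322 0.1068 0.2036] F [-0.2 -0.7 -1.7] w 0.0167 
 [[-0.0, 0.126, 0.992], [0.0, 0.992, -0.126], [-1.0, -0.0, -0.0]] [-0.48  0.38  0.32  1.46 -0.12  1.32  1.29]
```

View pics/w13.png

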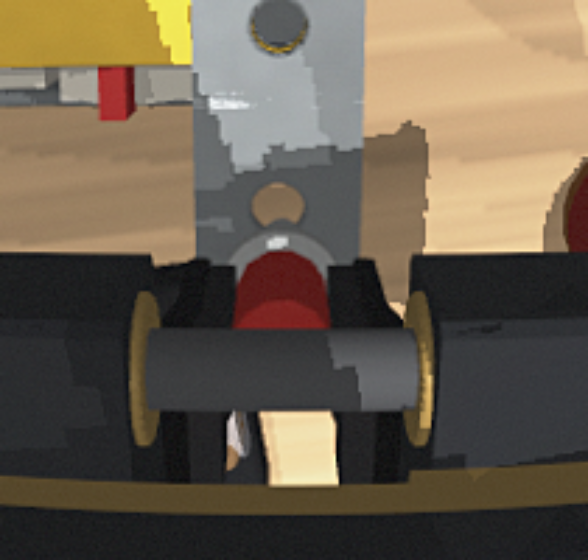

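```bash
python3 - <<'E'
from h import *
im=cv2.imread("pics/w13f.png"); W=np.load("w13.npy"); z=W[...,2]
sub=(slice(225,240),slice(255,305))
q=(abs(z-.1955)<.0035)&(im.max(2).astype(int)-im.min(2)<25)&(im.max(2)>60); yy,xx=np.nonzero(q[sub]); P=W[sub][q[sub]]
for v in range(228,242): 
    u=np.nonzero(q[v,255:305])[0]+255; print(v,(u.min(),u.max(),len(u)) if len(u) else None, z[v,281].round(4), im[v,281])
f=lambda p:(p[:2]@AX,p[:2]@AY)
# hole circles
g=cv2.cvtColor(im,cv2.COLOR_BGR2GRAY)
print("lock",f(ray("wrist",180+278/2.8,150+25.5/2.8,.136)),"park",f(ray("wrist",180+278/2.8,150+205/2.8,.136)))
for v in(232,233): print("flange edge",v,f(ray("wrist",180+282/2.8,v,.1965)))
E
```

```text
228 None 0.1607 [82 84 87]
229 None 0.1636 [82 82 79]
230 None 0.1642 [81 82 81]
231 None 0.1918 [78 79 77]
232 (np.int64(277), np.int64(283), 5) 0.1914 [88 88 86]
233 (np.int64(272), np.int64(287), 15) 0.1943 [105 105 104]
234 (np.int64(271), np.int64(290), 20) 0.1929 [153 154 152]
235 (np.int64(269), np.int64(291), 23) 0.1933 [212 213 211]
236 (np.int64(268), np.int64(293), 26) 0.193 [212 213 211]
237 (np.int64(267), np.int64(294), 28) 0.1937 [185 187 183]
238 (np.int64(265), np.int64(295), 31) 0.1931 [100 101 101]
239 (np.int64(264), np.int64(296), 31) 0.1932 [76 77 99]
240 (np.int64(264), np.int64(297), 23) 0.1968 [15 16 88]
241 (np.int64(263), np.int64(298), 21) 0.1988 [25 27 91]
lock (np.float64(0.5638739856660544), np.float64(0.1859186531850429)) park (np.float64(0.6107487932895871), np.float64(0.18599850240198096))
flange edge 232 (np.float64(0.5984048602348542), np.float64(0.18691853226882596))
flange edge 233 (np.float64(0.5989762693167279), np.float64(0.18692010356846936))
```

```bash
python3 -m pendant '0 -0.003 -0.1 0 0 0;0 -0.003 -0.19 0 0 0;0 -0.003 -0.19 0 0 0;0 -0.003 -0.19 0 0 0'; python3 - <<'E'
from h import *
st()
im,d,W=cloud("wrist"); cv2.imwrite("pics/w14.png",cv2.resize(im[180:300,210:350],None,fx=4,fy=4))
E
python3 -m pendant '0.03 0 0 0 0 0;0.06 0 0 0 0 0;0.08 0 0 0 0 0;0.1 0 0 0 0 0;0.1 0 0 0 0 0';python3 - <<'E'
from h import *
st()
E
```

```text
time: 42.0
ee_pos: [0.5849, 0.1121, 0.2036]
eef_rot: [0.044, 0.706, -0.044, 0.705]
ft_force: [0.1, -0.3, -1.0]
width: 0.0172
t 42.0 p [0.5849 0.1121 0.2036] F [ 0.1 -0.3 -1. ] w 0.0172 
 [[-0.001, 0.125, 0.992], [-0.0, 0.992, -0.125], [-1.0, -0.0, -0.001]] [-0.53  0.28  0.32  1.59 -0.09  1.29  1.25]
time: 42.55
ee_pos: [0.5848, 0.1119, 0.1782]
eef_rot: [0.044, 0.706, -0.045, 0.705]
ft_force: [-0.3, 0.6, -1.3]
width: 0.0173
t 42.55 p [0.5848 0.1119 0.1782] F [-0.3  0.6 -1.3] w 0.0173 
 [[-0.001, 0.126, 0.992], [-0.0, 0.992, -0.126], [-1.0, -0.001, -0.001]] [-0.52  0.3   0.31  1.62 -0.1   1.24  1.25]
```

```bash
python3 -m pendant '0.02 0 0 0 0 0;0.04 0 0 0 0 0;0.06 0 0 0 0 0;0.08 0 0 0 0 0;0.1 0 0 0 0 0;0.11 0 0 0 0 0;0.115 0 0 0 0 0;0.115 0 0 0 0 0';python3 - <<'E'
from h import *
st()
E
```

```text
time: 43.35
ee_pos: [0.5852, 0.112, 0.1504]
eef_rot: [0.045, 0.706, -0.045, 0.706]
ft_force: [-1.0, 0.8, -1.0]
width: 0.0171
t 43.35 p [0.5852 0.112  0.1504] F [-1.   0.8 -1. ] w 0.0171 
 [[-0.0, 0.126, 0.992], [0.0, 0.992, -0.126], [-1.0, -0.0, -0.0]] [-0.52  0.32  0.31  1.65 -0.1   1.19  1.26]
```

Now release, raise, and move aside to verify.

```bash
python3 -m pendant '0.004 0 0 0 0 0;0.006 0 0 0 0 0;0.006 0 0 0 0 0'; python3 -m pendant '0 0 0 0 0 0;0 0 0 0 0 0;0 0 0 0 0 0;0 0 0 0 0 0;0 0 0 0 0 0;-0.2 0 0 0 0 0;-0.4 0 0 0 0 0;-0.4 0 0 0 0 0' 0.2; python3 -m pendant '-0.05 0 -0.2 0 0 0;-0.05 0 -0.4 0 0 0;-0.05 0 -0.4 0 0 0;-0.05 0 -0.4 0 0 0';python3 - <<'E'
from h import *
st()
im,d,W=cloud("wrist"); reds(im,W,.1)
hsv=cv2.cvtColor(im,cv2.COLOR_BGR2HSV)
im2,d,W=cloud("scene"); reds(im2,W,.08)
cv2.imwrite("pics/w15.png",np.vstack([cv2.resize(im[120:300,:560],(700,225)),cv2.resize(im2[170:290,140:440],(700,280))]))
im2,d,W=cloud("top");reds(im2,W,.13,6);hsv=cv2.cvtColor(im2,cv2.COLOR_BGR2HSV); m=(abs(hsv[...,0].astype(int)-27)<7)&(hsv[...,1]>150)&(W[...,2]>.12)&(W[...,2]<.14)&(abs(W[...,1]+.1)<.25)&(abs(W[...,0]-.55)<.15)
P=W[m][:,:2]; w,v=np.linalg.eigh(np.cov(P.T)); a=v[:,1]; a=a*np.sign(a[1]); print("bar",P.mean(0),np.degrees(np.arctan2(a[1],a[0])),"(was 82.55)")
E
```

```text
time: 43.65
ee_pos: [0.5854, 0.1121, 0.1499]
eef_rot: [0.045, 0.705, -0.044, 0.706]
ft_force: [-2.4, -0.4, 6.0]
width: 0.017
time: 44.45
ee_pos: [0.5881, 0.1123, 0.2564]
eef_rot: [0.046, 0.702, -0.043, 0.709]
ft_force: [0.8, -0.1, -0.6]
width: 0.0522
time: 44.85
ee_pos: [0.4855, 0.1249, 0.2621]
eef_rot: [0.045, 0.705, -0.044, 0.706]
ft_force: [0.3, -0.2, 0.9]
width: 0.0521
t 44.85 p [0.4855 0.1249 0.2621] F [ 0.3 -0.2  0.9] w 0.0521 
 [[0.001, 0.125, 0.992], [0.001, 0.992, -0.125], [-1.0, 0.001, 0.001]] [-0.62  0.03  0.28  1.73 -0.01  1.38  1.11]
red [386. 164.] 529 mean [0.4606 0.2366 0.1095] rect 461.1 237.3 sz 54.2 8.8 yaw 14.0
red [526. 200.] 342 mean [0.5188 0.429  0.1092] rect 520.4 430.5 sz 55.5 9.8 yaw 28.2
red [188. 263.] 43 mean [0.5408 0.0182 0.1106] rect 540.7 18.0 sz 7.8 1.9 yaw 76.2
red [279. 312.] 405 mean [0.5717 0.1143 0.1811] rect 523.8 120.2 sz 15.8 126.8 yaw 172.9
red [237. 310.] 52 mean [0.5946 0.0663 0.1209] rect 595.4 66.0 sz 4.0 17.4 yaw 150.7
red [416. 177.] 95 mean [0.5241 0.4289 0.1101] rect 523.8 428.5 sz 49.6 10.5 yaw 30.1
red [347. 178.] 83 mean [0.4652 0.2361 0.1096] rect 463.5 235.6 sz 50.5 11.0 yaw 14.0
red [327. 199.] 63 mean [0.5874 0.1114 0.1671] rect 587.6 111.1 sz 15.2 14.6 yaw 100.0
red [309. 220.] 42 mean [0.5974 0.062  0.114 ] rect 595.6 62.7 sz 7.7 21.1 yaw 176.6
red [289. 222.] 34 mean [0.5873 0.0098 0.1138] rect 586.5 10.3 sz 8.0 20.6 yaw 0.8
red [267. 226.] 33 mean [ 0.5817 -0.0468  0.113 ] rect 581.3 -46.5 sz 8.1 15.6 yaw 1.0
red [235. 230.] 32 mean [ 0.5701 -0.1268  0.1139] rect 570.5 -126.4 sz 7.3 18.1 yaw 176.2
red [214. 233.] 31 mean [ 0.5645 -0.1795  0.1138] rect 564.2 -179.1 sz 7.4 19.0 yaw 173.8
red [191. 237.] 32 mean [ 0.5583 -0.235   0.1133] rect 556.9 -234.8 sz 7.2 22.1 yaw 169.9
red [240. 204.] 26 mean [0.5845 0.1081 0.1702] rect 584.7 108.2 sz 9.2 14.7 yaw 78.0
bar [ 0.55694095 -0.09586558] 82.5254412024266 (was 82.55)
```

View pics/w15.png

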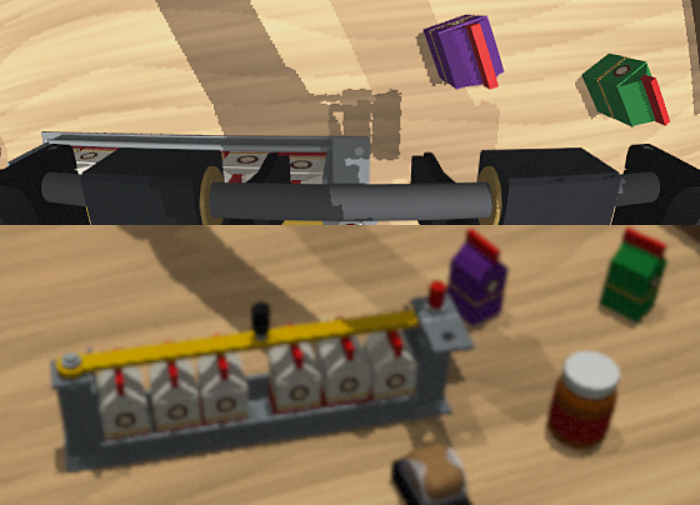

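The bar is home over six upright cartons. The pin is in the lock hole with its top at z 0.167, the same as at the start, and the robot is clear.

```bash
python3 -c "
from bench import close_job
print(close_job())"
```

```text
the job is handed in; nothing more can be done
None
```

The job is done and handed in at about 45 s of robot time; `close_job()` gives no verdict. I parked the pin and swung the bar out. I slid the two end cartons outward by their ridges to widen the gaps, so both waiting cartons (only two were there) dropped in without wedging. Then I brought the bar home and put the pin back through the lock hole.

**Last checks, all by camera:**
- **Cartons:** all six stand upright, with ridges at z about 0.114 m, which matches being seated on the floor.
- **Bar:** its angle reads 82.53°, against 82.55° at the start.
- **Pin:** its top is at z 0.167 m in the lock hole, the same as at the start. The top camera alone read 0.170 m.
- **Left alone:** the jar and tape dispenser look undisturbed in the last picture, and the green and purple cartons measured within about 1 mm of where they started. The tin was last seen standing, before the bar went home; I did not measure it again.

**What went wrong on the way:** on the first try at sliding the -y end carton, the fingertips wedged on its roof and the wrist force reached 28.7 N. I released, gripped higher, and the second try moved it freely. The cameras disagreed by 2 to 4 mm throughout.

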